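Load a rover deck stack on the shaker table and set its concentric dials

ROBOT

A 7-joint arm with a two-finger parallel gripper is mounted at the origin on the work surface. World frame = base frame: x ahead of the robot, y to its left, z up, the work surface at z = 0. Lengths are in mm, angles in rad, forces in N, time in s.
With the tool pointing down it reaches from about 425 to 875 mm from the base axis. Payload 4.7 kg.
Tool frame: the origin (TCP) lies at the very end of the fingers, on their centre line; the grasp point (between the pads) lies 19 mm behind it; z points along the fingers, y is the line along which they close (so a half turn about z gives the same grasp; the last joint's range is limited). The gripper opens to 87 mm and grips with 3 to 60 N. Pads are 19 mm wide; open, the fingers measure 117 mm over their backs; the gripper's body (75 mm by 190 mm) begins 51 mm behind the grasp point.
Start: joints at [1.182, 0.321, -0.07, 1.45, 0.023, 1.371, -0.057], TCP at [254.78, -598.007, 222.587] pointing down, gripper open.
Joint ranges: [-2.86, 2.86], [-0.3, 2.09], [-1.38, 1.24], [0.06, 2.45], [-1.56, 4.7], [0.09, 2.05], [-2.69, 2.69]. Speed limits (rad/s): [2.57, 2.57, 3.14, 3.14, 3.14, 3.14, 3.14].

INTERFACE

Orientations are given as a rotation vector (axis times angle).
In Python, from workcell import readout, eyes, job_done gives the robot as it stands.
- The arm moves only by the shell command python3 -m pendant 'ROWS'. ROWS is JSON, a list of rows, each an object of numbers: "wx", "wy", "wz": the turn, a rotation vector about the tool's x, y, z in degrees; "dx", "dy", "dz": the shift along the tool's x, y, z in cm; "claw": the opening in per cent of the stroke, from 0 (shut) to 100 (fully open). A call has 1 to 10 rows; each row shifts and turns the commanded pose from where the row before left it, along the tool's axes as they then stand; what a row does not reach is not made up. A row lasts 1/8 s, in which the tool goes at most 62.5 mm and 10.7 degrees, less where a joint would pass 70% of its speed; a pose out of reach is approached as far as the arm can. A call is refused whole if a number of a shift passes 6.25 or a number of a turn 10.7, either way. A call with a gripper value outside its range is refused whole. The fingers move at their own pace and stop on an object; the grip force is fixed at half the most. Time passes only in rows, so rows that do not move let the fingers close. It gives the time, the measured TCP pose, the force, the opening and the grip force at its end, in the units of the state.
- readout.get_state(): the state, without advancing time (a new reading comes with each control period).
- eyes.snapshot(name): name is "side" or "top" or "wrist"; returns the picture (480x640x3 uint8, red, green, blue); there is no depth.
- eyes.camera_model(name): a dict with "fov_y" (degrees; the focal length in pixels is half the picture's height over the tangent of half this angle, whatever the lens; pixels are square), "cx", "cy" (the principal point, pixels), "k1" (the pictures are not rectified: a ray, as slopes to the right and down, at radius r is drawn at 1 + k1 r^2 times it, then the intrinsics apply), "eye" and "attitude" of the camera in the world. Camera axes: x right, y down, z forward; pixel columns grow to the right and rows downward; lengths in mm; the calibration is good to about 2 mm. A picture is of the moment at which its call begins: read the wrist's pose just before it. camera_model takes no time and is no camera call; for the wrist camera it gives the pose at the moment of the call.
- job_done(): hands the job in; it is judged then, once.
The state is a dict: "clock": time; "joint_positions": joint angles; "joint_velocities": joint speeds; "joint_torque": joint torques, N m; "eef_pos": TCP position; "eef_rot": TCP orientation; "ft_force": force on the tool from outside, world axes, zero at the start; "ft_torque": the same for the moment, N m; "grip_width": finger opening in mm; "grip_force": force on a finger pad.
Only numpy, scipy, OpenCV 4.12 (cv2) and the standard library are available. Lean on these libraries where they do the work, as an engineer would, in place of code of your own. Each camera call takes 0.05 s, during which the arm holds its last target. There are 200 camera calls.

TASK

Get the shaker ready for a vibration test of the rover's deck plates: first turn the outer ring of the concentric dials back to off (its line at the round dot) without disturbing the inner knob, then thread every deck plate over the shaker's two pins, down flat on top of one another, and put the thick hold-down bar over the pins last, on top of the stack. Only then turn the inner knob so that its line points at the dash marked on the box while the ring stays off, and last turn the outer ring up to the same dash without moving the inner knob. Leave the other things on the table where they lie.

Things in the scene. Friction and masses are not known exactly. Their poses are not given: they have to be found in the camera images.
- shaker_top (a point): Centre of the aluminium top face of the low shaker table (a 104 x 164 mm block, top face 30 mm above the work surface), half-way between its two upright steel pins. z up; the pins stand at 38 mm either side along its y axis, each 8 mm thick and 58 mm tall with the last 8 mm tapered. Fixed during the job; it stands in a different place and at a different yaw each time.
- dial_axis (a point): Point on the top face (45 mm above the work surface) of the white controller box (125 x 125 mm), on the vertical axis of the concentric pair of dials: a wide aluminium ring below and a slim black knob above it on the same axis. A black dash marked on the box (18 x 6 mm) lies along this frame's +x from the axis (run), a round black dot (10 mm) lies 1.3 rad anticlockwise from it as seen from above (off). Fixed during the job; place and yaw differ each time.
- ring_mid (a point): Centre of the outer amplitude ring, on the axis, half-way up: a plain aluminium cylinder 54 mm in diameter and 20 mm tall (47 to 67 mm above the work surface), with a black radial line on its top and side.
- ring (a joint): Angle of the outer amplitude ring, rad, growing clockwise seen from above, 0 to 2.4 with stops. 0: its line stands at the dot (off); 1.3: at the dash mark (run). Its line stands at 1.3 minus this value, anticlockwise from the dash mark. Stays where it is left; friction torque about 0.04 N m; it turns independently of the knob.
- knob_mid (a point): Centre of the inner frequency knob, on the same axis, half-way up: a black cylinder 24 mm in diameter and 28 mm tall (69 to 97 mm above the work surface), with a white radial line on its top and side.
- knob (a joint): Angle of the inner frequency knob, rad, growing clockwise seen from above, 0 to 2.4 with stops; same scale as the ring: 0 at the dot, 1.3 at the dash mark. Stays where it is left; friction torque about 0.02 N m.
- knob_line (a point): Point on the rim of the knob's top (12 mm from the axis) at the end of its white line; turns with the knob.
- bar_mid (a point): Centre of the hold-down bar: a dark steel bar 30 (x) x 110 (y) x 14 mm (z), 0.2 kg, narrower and thicker than the plates, with two 12 mm through holes 38 mm either side of the centre along y. Either face may be up and either end may go on either pin.
- plate1_mid (a point): Centre of a laser-cut wooden deck plate: 50 (x) x 110 (y) x 8 mm (z), about 0.04 kg, lying flat, with two 12 mm through holes 38 mm either side of the centre along y. All plates are alike; either face may be up, either end may go on either pin, in any order. Two to four of them are there; an absent one has no pose.
- plate2_mid (a point): Centre of a laser-cut wooden deck plate: 50 (x) x 110 (y) x 8 mm (z), about 0.04 kg, lying flat, with two 12 mm through holes 38 mm either side of the centre along y. All plates are alike; either face may be up, either end may go on either pin, in any order. Two to four of them are there; an absent one has no pose.
- plate3_mid (a point): Centre of a laser-cut wooden deck plate: 50 (x) x 110 (y) x 8 mm (z), about 0.04 kg, lying flat, with two 12 mm through holes 38 mm either side of the centre along y. All plates are alike; either face may be up, either end may go on either pin, in any order. Two to four of them are there; an absent one has no pose.
- plate4_mid (a point): Centre of a laser-cut wooden deck plate: 50 (x) x 110 (y) x 8 mm (z), about 0.04 kg, lying flat, with two 12 mm through holes 38 mm either side of the centre along y. All plates are alike; either face may be up, either end may go on either pin, in any order. Two to four of them are there; an absent one has no pose.
- wheel: Bystander, a rubber rover wheel 60 mm across, 26 mm tall, its origin at its underside; to be left where it lies.
- motor: Bystander, a small yellow gear motor about 64 mm long, 19 mm tall, its origin at its underside; to be left where it lies.
- battery: Bystander, a blue battery pack 70 x 36 x 19 mm, its origin at its underside; to be left where it lies.
- screwdriver: Bystander, a screwdriver 160 mm long, its origin at its underside; to be left where it lies.
- tape: Bystander, a black tape roll 64 mm across, 18 mm tall, its origin at its underside; to be left where it lies.
- mouse: Bystander, a black computer mouse 100 x 58 x 32 mm, its origin at its underside; to be left where it lies.
- plate1: The deck plate of point plate1_mid, its origin at the centre of its underside.
- plate2: The deck plate of point plate2_mid, its origin at the centre of its underside.
- plate3: The deck plate of point plate3_mid, its origin at the centre of its underside.
- plate4: The deck plate of point plate4_mid, its origin at the centre of its underside.
- bar: The hold-down bar of point bar_mid, its origin at the centre of its underside.
There are look-alikes about, which are no part of the job. Leave any purple or white look-alike of the plate2 alone.

How it is judged:
By the outcome, as a careful person would: the job done as asked, in the order asked, and still so for the second after the job is handed in, with the robot touching nothing.
Of plate1, plate2, plate3, plate4 only 2 to 4 are there at a start; the rules pass over those that are not, and their reading is None.
At some moment in a run one of plate1, plate2, plate3, plate4 may be knocked a few centimetres aside while the robot is not near it.
Once in a run the grip may slacken for a moment while it holds something.
It also fails if it takes over 210 s, if anything falls off the work surface, if the arm or the gripper's body presses on something with over 40 N, if the wrist force passes 120 N, or if a joint passes its speed limit or range.

## Working session

There is one attempt and no reset: what is moved stays moved. The work goes in short steps, Python scripts to look and compute and a shell command to move; the robot and the scene stay as the last step left them, time stands still between calls to the robot, and variables do not carry over. Pictures are saved under pics/ and viewed, at most 14 in all, crops included, and the job is handed in when it is done.

```bash
ls; mkdir -p pics; python3 - <<'E'
from workcell import readout, eyes
import cv2
print(readout.get_state())
for n in("top","side","wrist"):
    print(n,eyes.camera_model(n))
for n in("top","side"):
    cv2.imwrite(f"pics/{n}0.png",eyes.snapshot(n)[:,:,::-1])
E
```

```text
pics
{'clock': 0.0, 'joint_positions': array([ 1.18210083,  0.32182544, -0.07004709,  1.45166549,  0.02259117,
        1.37078112, -0.05686671]), 'joint_velocities': array([ 0.00024346, -0.00083   ,  0.00068106,  0.00041038,  0.00021068,
        0.00114433, -0.00032118]), 'joint_torque': array([-2.96711187e-05, -4.91296363e+01, -4.03870884e-01, -3.12527168e+01,
       -6.38241973e-02,  4.37527313e-02,  1.89922807e-04]), 'eef_pos': array([ 254.51680069, -597.50648157,  221.46439142]), 'eef_rot': array([-3.07629101e+00, -6.28114827e-01,  7.47991142e-04]), 'ft_force': array([-0.11995906, -0.17050782,  0.35634608]), 'ft_torque': array([ 0.02019252, -0.0189761 ,  0.02476878]), 'grip_force': 0.0, 'grip_width': 87.10623462357488}
top {'fov_y': 50.28985645279993, 'cx': 317.7874959212334, 'cy': 237.50851131194605, 'k1': -0.046368690273558825, 'eye': array([ 507.9493161 ,   25.26426881, 1158.51683373]), 'attitude': array([-2.18765509,  2.22076219, -0.06670607])}
side {'fov_y': 55.059473284893585, 'cx': 315.8545402708112, 'cy': 239.20419742423752, 'k1': -0.10796274832950643, 'eye': array([-143.68773611,  770.65019103,  720.88403738]), 'attitude': array([-0.89758112,  2.29092053, -1.26853695])}
wrist {'fov_y': 60.17413726201239, 'cx': 311.9484642268766, 'cy': 247.09755990333738, 'k1': -0.015513360890311061, 'eye': array([ 333.43337229, -564.46709489,  382.96169851]), 'attitude': array([ 2.39563456, -1.58370021, -0.2500494 ])}
```

View pics/top0.png

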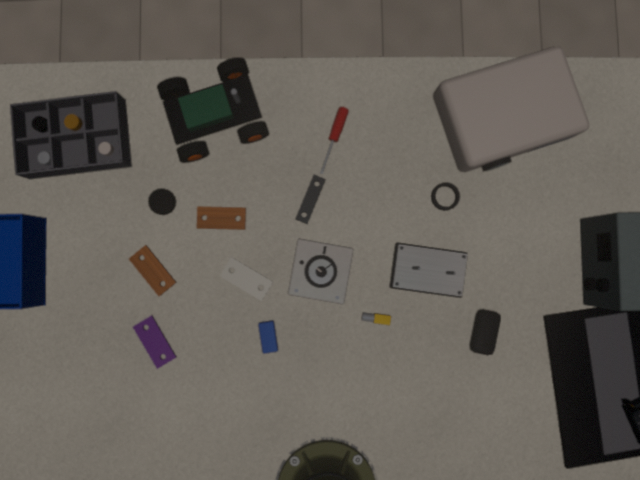

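View pics/side0.png

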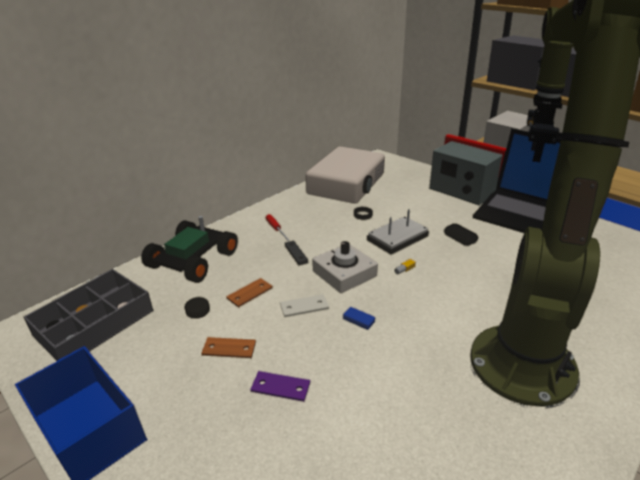

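```bash
cat > h.py <<'E'
import numpy as np, cv2, json
from scipy.spatial.transform import Rotation as R
from workcell import readout, eyes
def par(m): 
    f=240/np.tan(np.radians(m["fov_y"]/2)); return f,R.from_rotvec(m["attitude"]).as_matrix(),np.array(m["eye"])
def unproj(m,uv,z):
    f,A,e=par(m); d=(np.atleast_2d(uv).astype(float)-[m["cx"],m["cy"]])/f
    s=d.copy()
    for _ in range(20): s=d/(1+m["k1"]*(s**2).sum(1,keepdims=True))
    r=np.c_[s,np.ones(len(s))]@A.T
    return (e+r*((z-e[2])/r[:,2])[:,None])
def proj(m,P):
    f,A,e=par(m); c=(np.atleast_2d(P)-e)@A; s=c[:,:2]/c[:,2:]
    return s*(1+m["k1"]*(s**2).sum(1,keepdims=True))*f+[m["cx"],m["cy"]]
def pose():
    s=readout.get_state(); return np.array(s["eef_pos"]),R.from_rotvec(s["eef_rot"]),s
def plan(pos,yawclose=None):
    """shift in tool axes (cm); turn wz (deg) so that the closing line has world angle yawclose (deg, mod 180)"""
    p,r,s=pose(); d=r.as_matrix().T@(np.array(pos)-p)/10
    y=r.as_matrix()[:,1]; a=np.degrees(np.arctan2(y[1],y[0]))
    print("tcp",p.round(1),"close-line",a.round(1),"tilt z",r.as_matrix()[:,2].round(3),"j7",s["joint_positions"][6].round(2),"t",s["clock"])
    print("shift cm",d.round(2))
    if yawclose is not None: 
        w=-((yawclose-a+90)%180-90); print("turn wz",round(w,1),"or",round(w-180*np.sign(w),1))
def snap(n,name=None):
    m=eyes.camera_model(n); im=eyes.snapshot(n)[:,:,::-1].copy()
    if name: cv2.imwrite(f"pics/{name}.png",im)
    return m,im
def rectify(m,im,c,half,z,px=1.0):
    """bird's-eye patch of the plane z, px pixel per mm; up=+x, left=+y"""
    n=int(half*px); v,u=np.mgrid[-n:n+1,-n:n+1]
    P=np.stack([c[0]-v/px,c[1]-u/px,np.full(u.shape,z)],-1).reshape(-1,3)
    q=proj(m,P).astype(np.float32).reshape(*u.shape,2)
    return cv2.remap(im,q,None,cv2.INTER_CUBIC)
def rects(m,mask,z,amin=100):
    out=[]
    for c in cv2.findContours(mask.astype(np.uint8),cv2.RETR_EXTERNAL,cv2.CHAIN_APPROX_NONE)[0]:
        if cv2.contourArea(c)<amin: continue
        P=unproj(m,c[:,0,:],z)[:,:2].astype(np.float32)
        (x,y),(w,h),a=cv2.minAreaRect(P)
        out.append((round(x,1),round(y,1),round(max(w,h)),round(min(w,h)),round((a if w>h else a+90)%180,1)))
    return out
E
python3 - <<'E'
from h import *
m=eyes.camera_model("top"); im=cv2.imread("pics/top0.png")
hsv=cv2.cvtColor(im,cv2.COLOR_BGR2HSV)
H,S,V=cv2.split(hsv)
print("orange",rects(m,(H<18)&(S>110)&(V>60),8,200))
print("bar/dial/shk",unproj(m,[(310,199)],14),unproj(m,[(321,271)],67),unproj(m,[(429,270)],30))
g=cv2.cvtColor(im,cv2.COLOR_BGR2GRAY)
print("bar", rects(m,(g<75)&(S<80),14,200))
d=unproj(m,[(321,271)],67)[0]
a=rectify(m,im,d,75,67,3);b=rectify(m,im,unproj(m,[(429,270)],30)[0],100,30,2.25)
cv2.imwrite("pics/c1.png",np.hstack([cv2.resize(a,(400,400)),cv2.resize(b,(400,400))]))
plan([d[0],d[1],220])
p,r,s=pose(); e=np.array(eyes.camera_model("wrist")["eye"]);mw=eyes.camera_model("wrist")
print("cam in tool",r.as_matrix().T@(e-p), r.as_matrix().T@R.from_rotvec(mw["attitude"]).as_matrix()[:,2])
E
```

```text
orange [(494.0, 383.2, 108, 48, 38.6), (610.3, 227.9, 106, 48, 89.1), (821.7, -41.7, 80, 22, 160.8)]
bar/dial/shk [[648.53695225  25.48238869  14.        ]] [[487.54096496   4.28412323  67.        ]] [[ 485.17098588 -235.68920386   30.        ]]
bar [(69.9, -0.7, 215, 89, 88.8), (344.3, -362.3, 99, 59, 167.1), (486.6, 4.4, 71, 69, 179.1), (485.8, -236.2, 163, 104, 81.0), (322.2, -609.7, 583, 228, 178.1), (648.4, 359.1, 61, 59, 44.6), (651.5, -280.3, 65, 61, 133.8), (649.2, 25.3, 110, 29, 156.6), (803.7, 570.3, 269, 179, 95.8), (771.7, -401.5, 345, 175, 69.9), (858.1, 245.2, 212, 204, 107.2)]
tcp [ 254.6 -597.6  221.6] close-line -66.9 tilt z [-0.001  0.002 -1.   ] j7 -0.06 t 0.1
shift cm [ 45.03 -46.23   0.23]
cam in tool [  85.51302779    0.23381595 -161.50572739] [-3.06417909e-01  5.95956758e-04  9.51896901e-01]
```

View pics/c1.png

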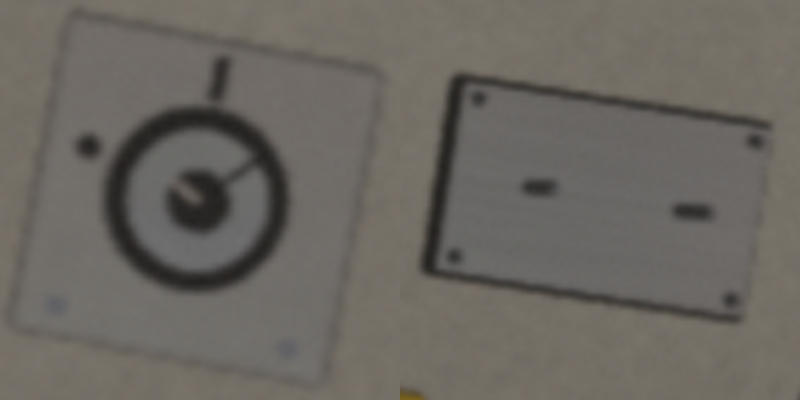

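```bash
python3 -m pendant '[{"dx":4,"dy":-4.1},{"dx":4,"dy":-4.1},{"dx":4,"dy":-4.1},{"dx":4,"dy":-4.1},{"dx":4,"dy":-4.1},{"dx":4,"dy":-4.1},{"dx":4,"dy":-4.1},{"dx":4,"dy":-4.1},{"dx":4,"dy":-4.1},{"dx":4,"dy":-4.1}]'; python3 -m pendant '[{"dx":2.5,"dy":-2.6},{"dx":2.5,"dy":-2.6},{"dz":0},{"dz":0}]'; python3 - <<'E'
from h import *
plan([487.5,4.3,220])
m,im=snap("wrist","w1"); print(pose()[2]["joint_positions"].round(2))
E
```

```text
tcp [ 254.6 -597.6  221.6] close-line -66.9 tilt z [-0.001  0.002 -1.   ] j7 -0.06 t 0.1
shift cm [ 45.02 -46.24   0.23]
[ 1.18  0.32 -0.07  1.45  0.02  1.37 -0.06]$[0]: bad value
$[0]: bad value
```

View pics/w1.png

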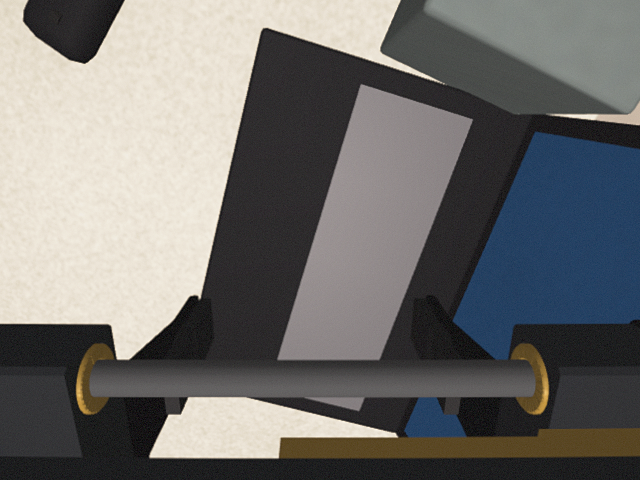

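```bash
python3 -m pendant '[{"dx":4,"dy":-4.1,"dz":0,"wx":0,"wy":0,"wz":0,"claw":100}]'
```

```text
clock: 0.28
eef_pos: [272.1, -547.1, 220.9]
eef_rot: [-3.08, -0.617, 0.004]
ft_force: [1.5, 0.3, 0.2]
grip_width: 86.9
grip_force: 0.0
```

```bash
python3 -m pendant '[{"dx":4,"dy":-4.1,"dz":0,"claw":100},{"dx":4,"dy":-4.1,"dz":0,"claw":100},{"dx":4,"dy":-4.1,"dz":0,"claw":100}]'; python3 -m pendant '[{"dx":4,"dy":-4.1,"claw":100}]'
```

```text
$[0]: bad value
$[0]: bad value
```

```bash
python3 -m pendant '[{"dx":3.7,"dy":-4.2,"dz":0,"wx":0,"wy":0,"wz":0,"claw":100},{"dx":3.7,"dy":-4.2,"dz":0,"wx":0,"wy":0,"wz":0,"claw":100},{"dx":3.7,"dy":-4.2,"dz":0,"wx":0,"wy":0,"wz":0,"claw":100},{"dx":3.7,"dy":-4.2,"dz":0,"wx":0,"wy":0,"wz":0,"claw":100},{"dx":3.7,"dy":-4.2,"dz":0,"wx":0,"wy":0,"wz":0,"claw":100},{"dx":3.7,"dy":-4.2,"dz":0,"wx":0,"wy":0,"wz":0,"claw":100},{"dx":3.7,"dy":-4.2,"dz":0,"wx":0,"wy":0,"wz":0,"claw":100},{"dx":3.7,"dy":-4.2,"dz":0,"wx":0,"wy":0,"wz":0,"claw":100},{"dx":3.7,"dy":-4.2,"dz":0,"wx":0,"wy":0,"wz":0,"claw":100},{"dx":3.7,"dy":-4.2,"dz":0,"wx":0,"wy":0,"wz":0,"claw":100}]'; python3 - <<'E'
from h import *
plan([487.5,4.3,220])
m,im=snap("wrist","w2"); print(pose()[2]["joint_positions"].round(2))
E
```

```text
clock: 1.52
eef_pos: [451.4, -11.5, 222.6]
eef_rot: [3.077, 0.628, 0.0]
ft_force: [1.3, 0.6, -0.4]
grip_width: 87.1
grip_force: 0.0
tcp [451.4 -11.5 222.6] close-line -66.9 tilt z [ 0.    -0.001 -1.   ] j7 -1.13 t 1.525
shift cm [ 3.94 -0.04  0.26]
[ 0.67 -0.1  -0.66  1.89 -0.07  1.32 -1.14]
```

View pics/w2.png

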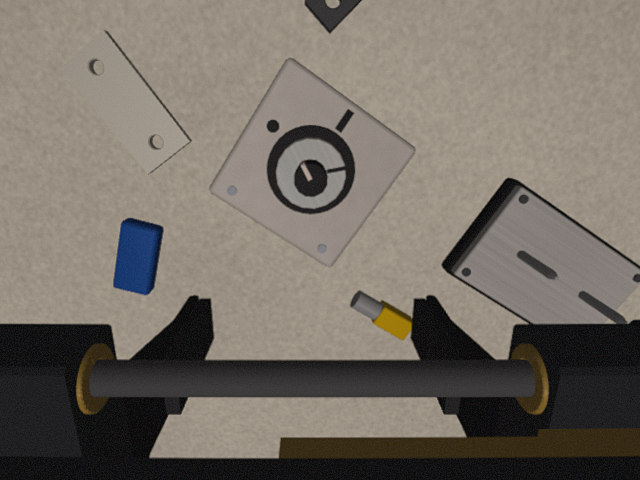

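```bash
python3 - <<'E'
from h import *
m=eyes.camera_model("wrist"); im=cv2.imread("pics/w2.png")
P=rectify(m,im,(487.5,4.3),45,67,4.4); Q=rectify(m,im,(487.5,4.3),45,97,4.4)
cv2.imwrite("pics/c2.png",np.hstack([P,Q])); print(P.shape)
print(unproj(m,[(350,112),(338,131),(273,126)],45).round(1))
np.savez("w2m.npz",**m)
E
```

```text
(397, 397, 3)
[[545.5   5.3  45. ]
 [528.7   7.9  45. ]
 [511.6  56.5  45. ]]
```

View pics/c2.png

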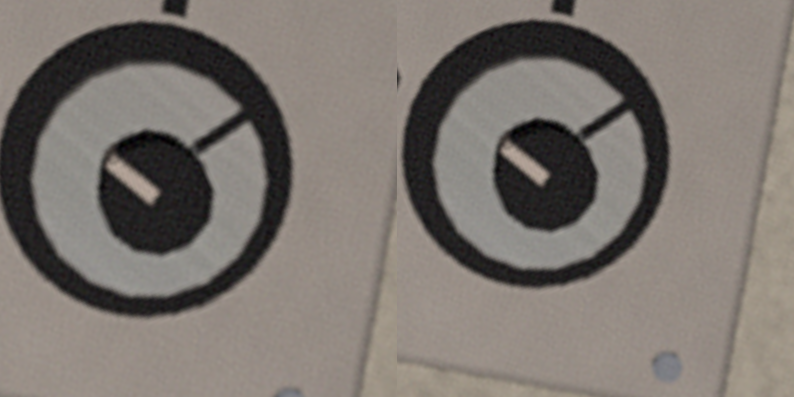

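```bash
cat >> h.py <<'E'
def dial(m,im,c=(487,5)):
    """axis, dash dir, ring and knob angles from rectified patches"""
    k=4; n=60*k; o=np.array(c)
    def w(px): px=np.atleast_2d(px); return np.c_[o[0]-(px[:,1]-n)/k,o[1]-(px[:,0]-n)/k]
    g={z:cv2.cvtColor(rectify(m,im,c,60,z,k),cv2.COLOR_BGR2GRAY) for z in(45,67,97)}
    hc=cv2.HoughCircles(cv2.GaussianBlur(g[67],(7,7),2),cv2.HOUGH_GRADIENT,1,500,param1=60,param2=15,minRadius=26*k,maxRadius=28*k)
    ring=w(hc[0,0,:2])[0]
    hk=cv2.HoughCircles(cv2.GaussianBlur(g[97],(5,5),1),cv2.HOUGH_GRADIENT,1,500,param1=60,param2=10,minRadius=11*k,maxRadius=13*k)
    kn=w(hk[0,0,:2])[0]
    def samp(z,cc,a,rs):
        u=n-(cc[1]+rs*np.sin(a)-o[1])*k; v=n-(cc[0]+rs*np.cos(a)-o[0])*k
        return cv2.remap(g[z],u.astype(np.float32)[None],v.astype(np.float32)[None],1).mean()
    def ang(z,cc,rs,dark,lo=-180,hi=180):
        A=np.radians(np.arange(lo,hi,.5)); s=np.array([samp(z,cc,a,rs) for a in A]); s=-s if dark else s
        s=cv2.GaussianBlur(s[None],(0,0),4,borderType=cv2.BORDER_REPLICATE)[0]; return np.degrees(A[s.argmax()])
    dash=ang(45,ring,np.arange(44,54,.5),True,-60,60)
    dot=ang(45,ring,np.arange(48,53,.5),True,dash+50,dash+100)
    ra=ang(67,ring,np.arange(16,25,.5),True); ka=ang(97,kn,np.arange(4,11,.5),False)
    f=lambda a:1.3-np.radians((a-dash+180)%360-180)
    print("ring",ring.round(1),"knob c",kn.round(1),"dash",dash.round(1),"dot-dash",(dot-dash).round(1),"ring line",ra.round(1),"=",f(ra).round(3),"knob line",ka.round(1),"=",f(ka).round(3))
    return ring
E
python3 - <<'E'
from h import *
m,im=snap("wrist","w3"); c=dial(m,im); dial(m,im,c); plan([c[0],c[1],52],123.6+59)
E
```

```text
ring [489.6   5.6] knob c [489.6   5.4] dash -11.5 dot-dash 74.5 ring line -56.5 = 2.085 knob line 51.5 = 0.2
ring [489.8   5.5] knob c [490.2   5.8] dash -11.0 dot-dash 74.5 ring line -56.5 = 2.094 knob line 51.0 = 0.218
tcp [452.3  -6.2 222.9] close-line -66.3 tilt z [ 0.001  0.002 -1.   ] j7 -1.13 t 1.625
shift cm [ 3.86  0.44 17.1 ]
turn wz -68.9 or 111.1
```

```bash
python3 -m pendant '[{"dx":3.86,"dy":0.44,"dz":0,"wx":0,"wy":0,"wz":0,"claw":100},{"dx":0,"dy":0,"dz":4,"wx":0,"wy":0,"wz":0,"claw":100},{"dx":0,"dy":0,"dz":4,"wx":0,"wy":0,"wz":0,"claw":100},{"dx":0,"dy":0,"dz":4,"wx":0,"wy":0,"wz":0,"claw":100},{"dx":0,"dy":0,"dz":3,"wx":0,"wy":0,"wz":0,"claw":100},{"dx":0,"dy":0,"dz":1.5,"wx":0,"wy":0,"wz":0,"claw":100},{"dx":0,"dy":0,"dz":0.8,"wx":0,"wy":0,"wz":0,"claw":100},{"dx":0,"dy":0,"dz":0,"wx":0,"wy":0,"wz":0,"claw":100}]'; python3 -c "
from h import *
plan([489.7,5.5,49.5])"
```

```text
clock: 2.62
eef_pos: [488.8, -2.2, 49.8]
eef_rot: [3.078, 0.628, 0.001]
ft_force: [0.0, 0.2, -0.6]
grip_width: 87.3
grip_force: 0.0
tcp [488.8  -2.2  49.8] close-line -66.9 tilt z [ 0. -0. -1.] j7 -1.35 t 2.625
shift cm [ 0.38 -0.67  0.03]
```

```bash
python3 -m pendant '[{"dx":0.38,"dy":-0.67,"dz":0,"wx":0,"wy":0,"wz":0,"claw":100},{"dx":0,"dy":0,"dz":0,"wx":0,"wy":0,"wz":0,"claw":100},{"dx":0,"dy":0,"dz":0,"wx":0,"wy":0,"wz":0,"claw":100}]'; python3 -c "
from h import *
plan([489.7,5.5,49.5])
m,im=snap('wrist','w4'); im=im[150:480]; cv2.imwrite('pics/w4.png',im)"
```

```text
clock: 3.0
eef_pos: [489.7, 5.6, 50.0]
eef_rot: [3.077, 0.629, 0.001]
ft_force: [-0.3, 0.6, 0.3]
grip_width: 87.1
grip_force: 0.0
tcp [489.7   5.6  50. ] close-line -66.9 tilt z [ 0.001 -0.    -1.   ] j7 -1.36 t 3.0
shift cm [-0.    0.01  0.05]
```

View pics/w4.png

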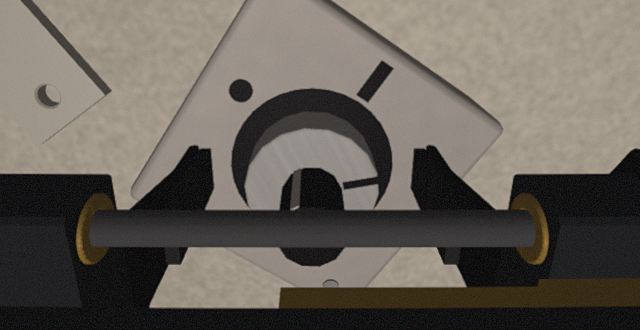

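```bash
python3 -m pendant '[{"dx":0,"dy":0,"dz":0,"wx":0,"wy":0,"wz":0,"claw":0},{"dx":0,"dy":0,"dz":0,"wx":0,"wy":0,"wz":0,"claw":0},{"dx":0,"dy":0,"dz":0,"wx":0,"wy":0,"wz":0,"claw":0},{"dx":0,"dy":0,"dz":0,"wx":0,"wy":0,"wz":0,"claw":0},{"dx":0,"dy":0,"dz":0,"wx":0,"wy":0,"wz":-6,"claw":0},{"dx":0,"dy":0,"dz":0,"wx":0,"wy":0,"wz":-8,"claw":0},{"dx":0,"dy":0,"dz":0,"wx":0,"wy":0,"wz":-8,"claw":0},{"dx":0,"dy":0,"dz":0,"wx":0,"wy":0,"wz":-8,"claw":0},{"dx":0,"dy":0,"dz":0,"wx":0,"wy":0,"wz":-8,"claw":0},{"dx":0,"dy":0,"dz":0,"wx":0,"wy":0,"wz":-8,"claw":0}]'; python3 -c "
from h import *
plan([489.7,5.5,49.5])"
```

```text
clock: 4.3
eef_pos: [489.1, 5.9, 49.5]
eef_rot: [-2.583, -1.787, 0.0]
ft_force: [-1.0, 0.9, 0.0]
grip_width: 53.3
grip_force: 30.0
tcp [489.1   5.9  49.5] close-line -20.7 tilt z [-0.  0. -1.] j7 -0.59 t 4.3
shift cm [-0.02  0.07  0.  ]
```

```bash
python3 -m pendant '[{"dx":0,"dy":0,"dz":0,"wx":0,"wy":0,"wz":-9.2,"claw":0},{"dx":0,"dy":0,"dz":0,"wx":0,"wy":0,"wz":-9.2,"claw":0},{"dx":0,"dy":0,"dz":0,"wx":0,"wy":0,"wz":-9.2,"claw":0},{"dx":0,"dy":0,"dz":0,"wx":0,"wy":0,"wz":-9.2,"claw":0},{"dx":0,"dy":0,"dz":0,"wx":0,"wy":0,"wz":-9.2,"claw":0},{"dx":0,"dy":0,"dz":0,"wx":0,"wy":0,"wz":-9.2,"claw":0},{"dx":0,"dy":0,"dz":0,"wx":0,"wy":0,"wz":-9.2,"claw":0},{"dx":0,"dy":0,"dz":0,"wx":0,"wy":0,"wz":-9.2,"claw":0},{"dx":0,"dy":0,"dz":0,"wx":0,"wy":0,"wz":0,"claw":0},{"dx":0,"dy":0,"dz":0,"wx":0,"wy":0,"wz":0,"claw":0}]'; python3 -c "
from h import *
plan([489.7,5.5,49.5])"
```

```text
clock: 5.55
eef_pos: [488.7, 5.8, 49.5]
eef_rot: [-1.008, -2.974, 0.001]
ft_force: [-3.8, 0.8, 3.8]
grip_width: 52.9
grip_force: 30.0
tcp [488.7   5.8  49.5] close-line 52.5 tilt z [-0.002  0.    -1.   ] j7 0.62 t 5.55
shift cm [-0.1   0.04 -0.  ]
```

```bash
python3 -m pendant '[{"dx":0,"dy":0,"dz":0,"wx":0,"wy":0,"wz":0,"claw":100},{"dx":0,"dy":0,"dz":0,"wx":0,"wy":0,"wz":0,"claw":100},{"dx":0,"dy":0,"dz":0,"wx":0,"wy":0,"wz":0,"claw":100},{"dx":0,"dy":0,"dz":-4,"wx":0,"wy":0,"wz":0,"claw":100},{"dx":0,"dy":0,"dz":-4,"wx":0,"wy":0,"wz":0,"claw":100},{"dx":-2,"dy":0,"dz":-4,"wx":0,"wy":0,"wz":0,"claw":100},{"dx":-3,"dy":0,"dz":-5,"wx":0,"wy":0,"wz":0,"claw":100},{"dx":0,"dy":0,"dz":0,"wx":0,"wy":0,"wz":0,"claw":100},{"dx":0,"dy":0,"dz":0,"wx":0,"wy":0,"wz":0,"claw":100}]'; python3 -c "
from h import *
m,im=snap('wrist','w5');c=dial(m,im)
plan([494,383,220],38.6+90);plan([610.3,227.9,220],89.1+90)"
```

```text
clock: 6.68
eef_pos: [528.7, -24.5, 218.9]
eef_rot: [-1.005, -2.976, -0.0]
ft_force: [-0.5, 0.3, 0.5]
grip_width: 87.2
grip_force: 0.0
ring [489.6   5.6] knob c [489.4   5.4] dash -11.0 dot-dash 74.5 ring line 62.5 = 0.017 knob line 53.0 = 0.183
tcp [528.1 -24.3 218.4] close-line 52.7 tilt z [-0.002  0.    -1.   ] j7 0.79 t 6.725
shift cm [27.39 30.34 -0.15]
turn wz -75.9 or 104.1
tcp [528.1 -24.3 218.4] close-line 52.7 tilt z [-0.002  0.    -1.   ] j7 0.79 t 6.725
shift cm [ 8.74 25.04 -0.17]
turn wz 53.6 or -126.4
```

```bash
python3 -m pendant '[{"dx":0,"dy":5,"dz":0,"wx":0,"wy":0,"wz":0,"claw":100},{"dx":0,"dy":5,"dz":0,"wx":0,"wy":0,"wz":0,"claw":100},{"dx":0,"dy":5,"dz":0,"wx":0,"wy":0,"wz":0,"claw":100},{"dx":0,"dy":5,"dz":0,"wx":0,"wy":0,"wz":10.7,"claw":100},{"dx":0,"dy":0,"dz":0,"wx":0,"wy":0,"wz":10.7,"claw":100},{"dx":0,"dy":0,"dz":0,"wx":0,"wy":0,"wz":10.7,"claw":100},{"dx":0,"dy":0,"dz":0,"wx":0,"wy":0,"wz":10.7,"claw":100},{"dx":0,"dy":0,"dz":0,"wx":0,"wy":0,"wz":10.7,"claw":100},{"dx":0,"dy":0,"dz":0,"wx":0,"wy":0,"wz":0,"claw":100}]'; python3 -c "
from h import *
plan([610.3,227.9-45,220],89.1+90)"
```

```text
clock: 7.85
eef_pos: [649.3, 134.7, 218.3]
eef_rot: [-2.233, -2.209, 0.003]
ft_force: [-0.4, 0.2, 0.4]
grip_width: 87.1
grip_force: 0.0
tcp [649.3 134.7 218.3] close-line -0.6 tilt z [-0.002 -0.001 -1.   ] j7 -0.48 t 7.85
shift cm [ 4.78 -3.95 -0.17]
turn wz 0.3 or -179.7
```

```bash
cat >> h.py <<'E'
def orange(m,im,z,rmax=320):
    H,S,V=cv2.split(cv2.cvtColor(im,cv2.COLOR_BGR2HSV)); k=(H<20)&(S>100)&(V>60); k[rmax:]=0
    r=rects(m,k,z,800); print("orange",r); return r
E
python3 -m pendant '[{"dx":4.78,"dy":-3.95,"dz":0,"wx":0,"wy":0,"wz":0,"claw":100},{"dx":0,"dy":0,"dz":0,"wx":0,"wy":0,"wz":0,"claw":100},{"dx":0,"dy":0,"dz":0,"wx":0,"wy":0,"wz":0,"claw":100}]'; python3 -c "
from h import *
m,im=snap('wrist','w6'); r=orange(m,im,8)
for q in r: plan([q[0],q[1],2.5],q[4]+90)"
```

```text
clock: 8.22
eef_pos: [611.0, 182.8, 219.1]
eef_rot: [2.232, 2.209, -0.002]
ft_force: [0.7, -0.8, -0.3]
grip_width: 87.0
grip_force: 0.0
orange [(612.8, 228.1, 109, 49, 87.7), (475.0, 343.2, 52, 25, 179.0)]
tcp [611.7 181.8 219. ] close-line -0.7 tilt z [-0.    -0.001 -1.   ] j7 -0.56 t 8.275
shift cm [ 4.66  0.06 21.64]
turn wz 1.6 or -178.4
tcp [611.7 181.8 219. ] close-line -0.7 tilt z [-0.    -0.001 -1.   ] j7 -0.56 t 8.275
shift cm [ 15.99 -13.87  21.64]
turn wz -89.7 or 90.3
```

View pics/w6.png

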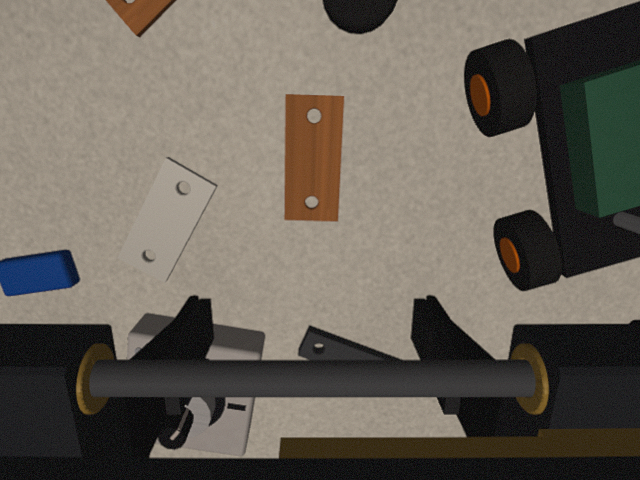

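```bash
python3 -m pendant '[{"dx":4.66,"dy":0.06,"dz":0,"wx":0,"wy":0,"wz":1.6,"claw":100},{"dx":0,"dy":0,"dz":5,"wx":0,"wy":0,"wz":0,"claw":100},{"dx":0,"dy":0,"dz":5,"wx":0,"wy":0,"wz":0,"claw":100},{"dx":0,"dy":0,"dz":5,"wx":0,"wy":0,"wz":0,"claw":100},{"dx":0,"dy":0,"dz":4,"wx":0,"wy":0,"wz":0,"claw":100},{"dx":0,"dy":0,"dz":1.5,"wx":0,"wy":0,"wz":0,"claw":100},{"dx":0,"dy":0,"dz":0.5,"wx":0,"wy":0,"wz":0,"claw":100},{"dx":0,"dy":0,"dz":0,"wx":0,"wy":0,"wz":0,"claw":100},{"dx":0,"dy":0,"dz":0,"wx":0,"wy":0,"wz":0,"claw":100}]';  python3 -c "
from h import *
plan([612.8,228.1,2.5],177.7)"
```

```text
clock: 9.4
eef_pos: [614.0, 229.7, 11.3]
eef_rot: [2.267, 2.173, 0.004]
ft_force: [0.3, 0.9, 0.7]
grip_width: 86.9
grip_force: 0.0
tcp [614.  229.7  11.3] close-line -2.4 tilt z [ 0.003  0.001 -1.   ] j7 -0.77 t 9.4
shift cm [-0.17 -0.12  0.88]
turn wz -0.1 or 179.9
```

```bash
python3 -m pendant '[{"dx":-0.17,"dy":-0.12,"dz":0.8,"wx":0,"wy":0,"wz":0,"claw":100},{"dx":0,"dy":0,"dz":0,"wx":0,"wy":0,"wz":0,"claw":100},{"dx":0,"dy":0,"dz":0,"wx":0,"wy":0,"wz":0,"claw":100}]';  python3 -c "
from h import *
plan([612.8,228.1,2.5],177.7)"
```

```text
clock: 9.78
eef_pos: [611.5, 227.5, 1.5]
eef_rot: [2.268, 2.174, -0.0]
ft_force: [-0.5, -0.2, 0.4]
grip_width: 86.9
grip_force: 0.0
tcp [611.5 227.5   1.5] close-line -2.4 tilt z [-0. -0. -1.] j7 -0.77 t 9.775
shift cm [ 0.07  0.13 -0.1 ]
turn wz -0.1 or 179.9
```

```bash
python3 -m pendant '[{"dx":0.06,"dy":0.1,"dz":-0.1,"wx":0,"wy":0,"wz":0,"claw":60},{"dx":0,"dy":0,"dz":0,"wx":0,"wy":0,"wz":0,"claw":0},{"dx":0,"dy":0,"dz":0,"wx":0,"wy":0,"wz":0,"claw":0},{"dx":0,"dy":0,"dz":0,"wx":0,"wy":0,"wz":0,"claw":0},{"dx":0,"dy":0,"dz":0,"wx":0,"wy":0,"wz":0,"claw":0},{"dx":0,"dy":0,"dz":-1,"wx":0,"wy":0,"wz":0,"claw":0},{"dx":0,"dy":0,"dz":-4,"wx":0,"wy":0,"wz":0,"claw":0},{"dx":0,"dy":0,"dz":-5,"wx":0,"wy":0,"wz":0,"claw":0},{"dx":0,"dy":0,"dz":-5,"wx":0,"wy":0,"wz":0,"claw":0},{"dx":0,"dy":0,"dz":0,"wx":0,"wy":0,"wz":0,"claw":0}]';  python3 -c "
from h import *
plan([485.5,-236-40,180],171)"
```

```text
clock: 11.02
eef_pos: [615.1, 230.2, 158.4]
eef_rot: [2.265, 2.172, 0.013]
ft_force: [-0.0, 0.0, -0.3]
grip_width: 49.2
grip_force: 30.0
tcp [615.1 230.2 158.4] close-line -2.4 tilt z [ 0.009  0.003 -1.   ] j7 -0.69 t 11.025
shift cm [-51.11 -10.8   -2.43]
turn wz 6.6 or -173.4
```

```bash
python3 -m pendant '[{"dx":-5.5,"dy":-1.1,"dz":-0.5,"wx":0,"wy":0,"wz":0,"claw":0},{"dx":-5.5,"dy":-1.1,"dz":-0.5,"wx":0,"wy":0,"wz":0,"claw":0},{"dx":-5.5,"dy":-1.1,"dz":-0.5,"wx":0,"wy":0,"wz":0,"claw":0},{"dx":-5.5,"dy":-1.1,"dz":-0.5,"wx":0,"wy":0,"wz":0,"claw":0},{"dx":-5.5,"dy":-1.1,"dz":-0.5,"wx":0,"wy":0,"wz":0,"claw":0},{"dx":-5.5,"dy":-1.1,"dz":0,"wx":0,"wy":0,"wz":0,"claw":0},{"dx":-5.5,"dy":-1.1,"dz":0,"wx":0,"wy":0,"wz":0,"claw":0},{"dx":-5.5,"dy":-1.1,"dz":0,"wx":0,"wy":0,"wz":0,"claw":0},{"dx":-5.5,"dy":-1.1,"dz":0,"wx":0,"wy":0,"wz":0,"claw":0},{"dx":-5.5,"dy":-1.1,"dz":0,"wx":0,"wy":0,"wz":0,"claw":0}]'; python3 -m pendant '[{"dx":-2,"dy":0,"dz":0,"wx":0,"wy":0,"wz":3.3,"claw":0},{"dx":0,"dy":0,"dz":0,"wx":0,"wy":0,"wz":3.3,"claw":0},{"dx":0,"dy":0,"dz":0,"wx":0,"wy":0,"wz":0,"claw":0},{"dx":0,"dy":0,"dz":0,"wx":0,"wy":0,"wz":0,"claw":0}]'; python3 -c "
from h import *
m,im=snap('wrist','w7');plan([485.5,-236-40,180],171)
import pickle;pickle.dump(m,open('w7.pkl','wb'))
m,im=snap('top','t7')"
```

```text
clock: 12.28
eef_pos: [478.4, -318.2, 177.2]
eef_rot: [-2.267, -2.174, 0.001]
ft_force: [0.7, 0.4, 0.2]
grip_width: 49.5
grip_force: 30.0
clock: 12.78
eef_pos: [479.0, -335.5, 177.4]
eef_rot: [-2.386, -2.043, -0.0]
ft_force: [0.5, -0.7, -0.5]
grip_width: 49.2
grip_force: 30.0
tcp [ 479.  -335.7  177.5] close-line -8.9 tilt z [-0.  0. -1.] j7 0.29 t 12.825
shift cm [ 6.   -0.28 -0.25]
turn wz 0.1 or -179.9
```

View pics/w7.png

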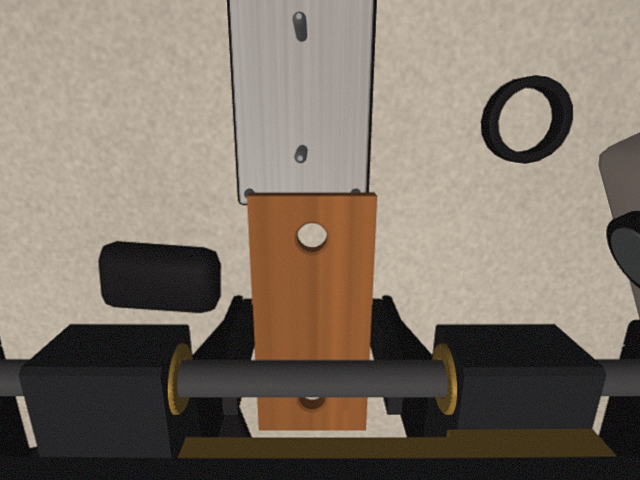

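```bash
python3 - <<'E'
import cv2,numpy as np
im=cv2.imread("pics/w7.png")
f=lambda a,b,w,h:cv2.resize(im[b:b+h,a:a+w],None,fx=6,fy=6,interpolation=cv2.INTER_CUBIC)
cv2.imwrite("pics/c7.png",np.hstack([f(280,0,42,60),f(280,128,42,60),f(290,205,46,60)]))
E
```

```text
(no output)
```

View pics/c7.png

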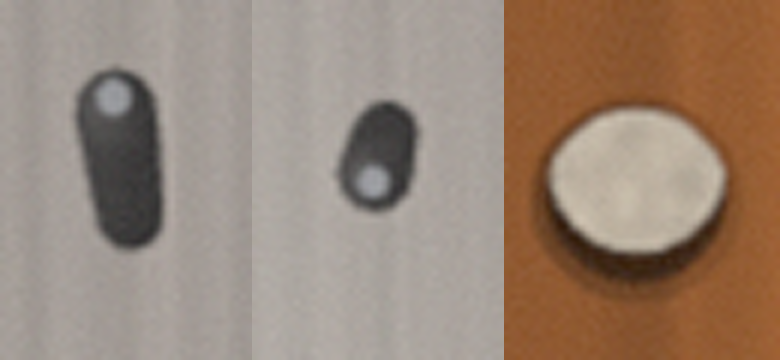

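```bash
python3 - <<'E'
from h import *
import pickle; m=pickle.load(open('w7.pkl','rb'))
t=unproj(m,[(298.8,16.2),(300.2,158.3)],88); b=unproj(m,[(301.7,36),(302.3,150.2)],30)
for q in(t,b): 
    d=q[0]-q[1]; print(q.round(1)[:,:2],"mid",q.mean(0).round(1)[:2],"sep",np.linalg.norm(d).round(1),"ang",np.degrees(np.arctan2(d[1],d[0])).round(1))
p,r,s=pose()
h=unproj(m,[(311.5,237.7)],p[2]+5.5)[0]; print("hole in tool",r.as_matrix().T@(h-p))
im=cv2.imread("pics/w7.png"); print(orange(m,im,p[2]+5.5,350))
c=(t.mean(0)+b.mean(0))/2; plan([c[0],c[1],160],81+90)
E
```

```text
[[ 493.7 -200.7]
 [ 482.1 -275.6]] mid [ 487.9 -238.2] sep 75.9 ang 81.2
[[ 493.9 -201. ]
 [ 482.1 -275.7]] mid [ 488.  -238.3] sep 75.6 ang 81.0
hole in tool [38.92836069  0.60709098 -5.50296183]
orange [(483.1, -313.4, 68, 50, 81.1)]
[(483.1, -313.4, 68, 50, 81.1)]
tcp [ 478.9 -335.9  177.6] close-line -8.9 tilt z [-0. -0. -1.] j7 0.29 t 12.875
shift cm [ 9.78 -0.62  1.76]
turn wz 0.1 or -179.9
```

```bash
python3 -m pendant '[{"dx":4.9,"dy":-0.34,"dz":0,"wx":0,"wy":0,"wz":0,"claw":0},{"dx":4.79,"dy":-0.34,"dz":2,"wx":0,"wy":0,"wz":0,"claw":0},{"dx":0,"dy":0,"dz":3,"wx":0,"wy":0,"wz":0,"claw":0},{"dx":0,"dy":0,"dz":2.2,"wx":0,"wy":0,"wz":0,"claw":0},{"dx":0,"dy":0,"dz":0,"wx":0,"wy":0,"wz":0,"claw":0},{"dx":0,"dy":0,"dz":0,"wx":0,"wy":0,"wz":0,"claw":0},{"dx":0,"dy":0,"dz":0,"wx":0,"wy":0,"wz":0,"claw":0},{"dx":0,"dy":0,"dz":0,"wx":0,"wy":0,"wz":0,"claw":0}]';python3 -c "
from h import *
plan([488,-238.3,105],171.1)"
```

```text
clock: 13.88
eef_pos: [487.5, -240.3, 106.4]
eef_rot: [2.388, 2.039, 0.0]
ft_force: [-0.5, -0.4, -0.5]
grip_width: 49.3
grip_force: 30.0
tcp [ 487.5 -240.3  106.4] close-line -9.0 tilt z [ 0.001 -0.001 -1.   ] j7 0.12 t 13.875
shift cm [0.2  0.01 0.14]
turn wz -0.1 or 179.9
```

```bash
python3 -m pendant '[{"dx":0.11,"dy":-0.05,"dz":0,"wx":0,"wy":0,"wz":0,"claw":0},{"dx":0,"dy":0,"dz":1,"wx":0,"wy":0,"wz":0,"claw":0},{"dx":0,"dy":0,"dz":1,"wx":0,"wy":0,"wz":0,"claw":0},{"dx":0,"dy":0,"dz":1,"wx":0,"wy":0,"wz":0,"claw":0},{"dx":0,"dy":0,"dz":1,"wx":0,"wy":0,"wz":0,"claw":0},{"dx":0,"dy":0,"dz":1,"wx":0,"wy":0,"wz":0,"claw":0},{"dx":0,"dy":0,"dz":1,"wx":0,"wy":0,"wz":0,"claw":0},{"dx":0,"dy":0,"dz":0.6,"wx":0,"wy":0,"wz":0,"claw":0},{"dx":0,"dy":0,"dz":0,"wx":0,"wy":0,"wz":0,"claw":0},{"dx":0,"dy":0,"dz":0,"wx":0,"wy":0,"wz":0,"claw":0}]';python3 -c "
from h import *
plan([488,-238.3,32.5],171.1)"
```

```text
clock: 15.12
eef_pos: [487.1, -238.9, 39.9]
eef_rot: [2.389, 2.04, 0.0]
ft_force: [0.6, 0.2, -0.2]
grip_width: 49.5
grip_force: 30.0
tcp [ 487.1 -238.9   39.9] close-line -9.0 tilt z [ 0.001 -0.    -1.   ] j7 0.06 t 15.125
shift cm [0.07 0.08 0.74]
turn wz -0.1 or 179.9
```

```bash
python3 -m pendant '[{"dx":0,"dy":0,"dz":0.65,"wx":0,"wy":0,"wz":0,"claw":0},{"dx":0,"dy":0,"dz":0,"wx":0,"wy":0,"wz":0,"claw":0},{"dx":0,"dy":0,"dz":0,"wx":0,"wy":0,"wz":0,"claw":100},{"dx":0,"dy":0,"dz":0,"wx":0,"wy":0,"wz":0,"claw":100},{"dx":0,"dy":0,"dz":0,"wx":0,"wy":0,"wz":0,"claw":100},{"dx":0,"dy":0,"dz":-3,"wx":0,"wy":0,"wz":0,"claw":100},{"dx":0,"dy":0,"dz":-4,"wx":0,"wy":0,"wz":0,"claw":100},{"dx":0,"dy":0,"dz":-5,"wx":0,"wy":0,"wz":0,"claw":100},{"dx":0,"dy":0,"dz":-5,"wx":0,"wy":0,"wz":0,"claw":100},{"dx":0,"dy":0,"dz":0,"wx":0,"wy":0,"wz":0,"claw":100}]';python3 -c "
from h import *
plan([494-25,383-31,200],128.6)
m,im=snap('wrist','w8');orange(m,im,38)
m,im=snap('top'); r=orange(m,im,8,480); orange(m,im,38,480)
cv2.imwrite('pics/c8.png',cv2.resize(im[180:340,100:500],(800,320)))"
```

```text
clock: 16.38
eef_pos: [489.4, -239.7, 207.7]
eef_rot: [2.383, 2.034, 0.003]
ft_force: [-0.4, 0.6, -1.2]
grip_width: 87.3
grip_force: 0.0
tcp [ 489.4 -239.7  207.7] close-line -9.0 tilt z [ 0.007 -0.005 -1.   ] j7 0.17 t 16.375
shift cm [ 58.12 -11.3    0.46]
turn wz 42.4 or -137.6
orange [(487.4, -238.2, 109, 49, 81.0)]
orange [(486.2, -236.0, 92, 49, 81.3), (494.1, 383.1, 108, 49, 38.6)]
orange [(486.7, -229.2, 89, 47, 81.3), (494.5, 373.8, 106, 47, 38.6)]
```

View pics/w8.png

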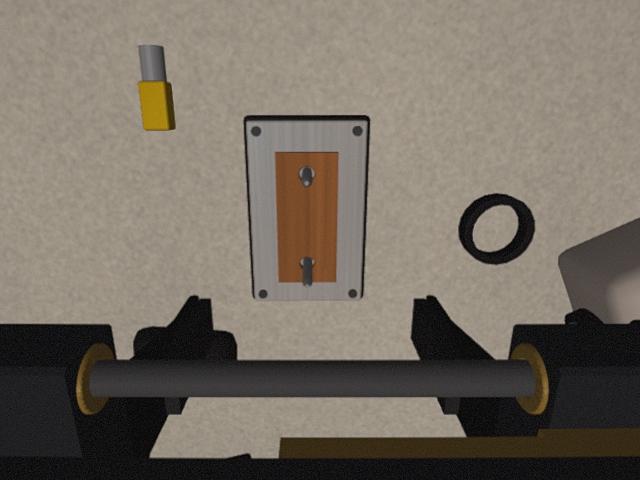

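```bash
python3 -m pendant '[{"dx":5.5,"dy":-1.05,"dz":0,"wx":0,"wy":0,"wz":0,"claw":100},{"dx":5.5,"dy":-1.05,"dz":0,"wx":0,"wy":0,"wz":0,"claw":100},{"dx":5.5,"dy":-1.05,"dz":0,"wx":0,"wy":0,"wz":0,"claw":100},{"dx":5.5,"dy":-1.05,"dz":0,"wx":0,"wy":0,"wz":0,"claw":100},{"dx":5.5,"dy":-1.05,"dz":0,"wx":0,"wy":0,"wz":0,"claw":100},{"dx":5.5,"dy":-1.05,"dz":0,"wx":0,"wy":0,"wz":0,"claw":100},{"dx":5.5,"dy":-1.05,"dz":0,"wx":0,"wy":0,"wz":0,"claw":100},{"dx":5.5,"dy":-1.05,"dz":0,"wx":0,"wy":0,"wz":0,"claw":100},{"dx":5.5,"dy":-1.05,"dz":0,"wx":0,"wy":0,"wz":0,"claw":100},{"dx":5.5,"dy":-1.05,"dz":0,"wx":0,"wy":0,"wz":0,"claw":100}]'; python3 -m pendant '[{"dx":3,"dy":0,"dz":0,"wx":0,"wy":0,"wz":10.6,"claw":100},{"dx":0,"dy":0,"dz":0,"wx":0,"wy":0,"wz":10.6,"claw":100},{"dx":0,"dy":0,"dz":0,"wx":0,"wy":0,"wz":10.6,"claw":100},{"dx":0,"dy":0,"dz":0,"wx":0,"wy":0,"wz":10.6,"claw":100},{"dx":0,"dy":0,"dz":0,"wx":0,"wy":0,"wz":0,"claw":100},{"dx":0,"dy":0,"dz":0,"wx":0,"wy":0,"wz":0,"claw":100},{"dx":0,"dy":0,"dz":0,"wx":0,"wy":0,"wz":0,"claw":100}]';python3 -c "
from h import *
m,im=snap('wrist','w9')
for q in orange(m,im,8): plan([q[0],q[1],2.5],q[4]+90)"
```

```text
clock: 17.73
eef_pos: [468.6, 321.7, 201.2]
eef_rot: [-2.39, -2.039, 0.004]
ft_force: [0.0, -0.5, 1.1]
grip_width: 86.9
grip_force: 0.0
clock: 18.6
eef_pos: [473.8, 350.4, 202.6]
eef_rot: [2.964, 1.04, -0.001]
ft_force: [-0.5, 0.7, -0.0]
grip_width: 86.9
grip_force: 0.0
orange [(496.5, 384.3, 108, 49, 38.7)]
tcp [473.9 350.4 202.7] close-line -51.3 tilt z [-0. -0. -1.] j7 -1.78 t 18.65
shift cm [ 3.89 -1.23 20.02]
turn wz -0.0 or 180.0
```

```bash
python3 -m pendant '[{"dx":3.89,"dy":-1.23,"dz":0,"wx":0,"wy":0,"wz":0,"claw":100},{"dx":0,"dy":0,"dz":5,"wx":0,"wy":0,"wz":0,"claw":100},{"dx":0,"dy":0,"dz":5,"wx":0,"wy":0,"wz":0,"claw":100},{"dx":0,"dy":0,"dz":5,"wx":0,"wy":0,"wz":0,"claw":100},{"dx":0,"dy":0,"dz":3,"wx":0,"wy":0,"wz":0,"claw":100},{"dx":0,"dy":0,"dz":1,"wx":0,"wy":0,"wz":0,"claw":100},{"dx":0,"dy":0,"dz":0.5,"wx":0,"wy":0,"wz":0,"claw":100},{"dx":0,"dy":0,"dz":0,"wx":0,"wy":0,"wz":0,"claw":100},{"dx":0,"dy":0,"dz":0,"wx":0,"wy":0,"wz":0,"claw":100},{"dx":0,"dy":0,"dz":0,"wx":0,"wy":0,"wz":0,"claw":100}]';  python3 -c "
from h import *
plan([496.5,384.3,2.5],128.7)"
```

```text
clock: 19.9
eef_pos: [497.2, 384.7, 8.9]
eef_rot: [-2.965, -1.038, -0.002]
ft_force: [-0.8, 0.2, -0.6]
grip_width: 87.1
grip_force: 0.0
tcp [497.2 384.7   8.9] close-line -51.4 tilt z [ 0.001  0.001 -1.   ] j7 -1.95 t 19.9
shift cm [-0.09 -0.01  0.64]
turn wz -0.1 or 179.9
```

```bash
python3 -m pendant '[{"dx":-0.08,"dy":0,"dz":0.6,"wx":0,"wy":0,"wz":0,"claw":100},{"dx":0,"dy":0,"dz":0,"wx":0,"wy":0,"wz":0,"claw":60},{"dx":0,"dy":0,"dz":0,"wx":0,"wy":0,"wz":0,"claw":0},{"dx":0,"dy":0,"dz":0,"wx":0,"wy":0,"wz":0,"claw":0},{"dx":0,"dy":0,"dz":0,"wx":0,"wy":0,"wz":0,"claw":0},{"dx":0,"dy":0,"dz":0,"wx":0,"wy":0,"wz":0,"claw":0},{"dx":0,"dy":0,"dz":-2,"wx":0,"wy":0,"wz":0,"claw":0},{"dx":0,"dy":0,"dz":-5,"wx":0,"wy":0,"wz":0,"claw":0},{"dx":0,"dy":0,"dz":-5,"wx":0,"wy":0,"wz":0,"claw":0},{"dx":0,"dy":0,"dz":-5,"wx":0,"wy":0,"wz":0,"claw":0}]';  python3 -m pendant '[{"dx":0,"dy":0,"dz":0,"wx":0,"wy":0,"wz":-8.4,"claw":0},{"dx":0,"dy":0,"dz":0,"wx":0,"wy":0,"wz":-8.5,"claw":0},{"dx":0,"dy":0,"dz":0,"wx":0,"wy":0,"wz":-8.5,"claw":0},{"dx":0,"dy":0,"dz":0,"wx":0,"wy":0,"wz":-8.5,"claw":0},{"dx":0,"dy":0,"dz":0,"wx":0,"wy":0,"wz":-8.5,"claw":0},{"dx":0,"dy":0,"dz":0,"wx":0,"wy":0,"wz":0,"claw":0},{"dx":0,"dy":0,"dz":0,"wx":0,"wy":0,"wz":0,"claw":0}]';python3 -c "
from h import *
plan([479,-335.7,177],171.1)"
```

```text
clock: 21.15
eef_pos: [495.9, 384.2, 175.1]
eef_rot: [-2.965, -1.039, -0.002]
ft_force: [0.3, 1.0, -0.5]
grip_width: 49.3
grip_force: 30.0
clock: 22.02
eef_pos: [496.2, 383.9, 172.7]
eef_rot: [2.392, 2.037, 0.001]
ft_force: [-0.9, -0.1, -0.8]
grip_width: 49.4
grip_force: 30.0
tcp [496.2 383.9 172.7] close-line -9.2 tilt z [ 0.001  0.    -1.   ] j7 -1.18 t 22.025
shift cm [-71.32   9.76  -0.44]
turn wz -0.3 or 179.7
```

```bash
python3 -m pendant '[{"dx":-5.5,"dy":0.75,"dz":0,"wx":0,"wy":0,"wz":0,"claw":0},{"dx":-5.5,"dy":0.75,"dz":0,"wx":0,"wy":0,"wz":0,"claw":0},{"dx":-5.5,"dy":0.75,"dz":0,"wx":0,"wy":0,"wz":0,"claw":0},{"dx":-5.5,"dy":0.75,"dz":0,"wx":0,"wy":0,"wz":0,"claw":0},{"dx":-5.5,"dy":0.75,"dz":0,"wx":0,"wy":0,"wz":0,"claw":0},{"dx":-5.5,"dy":0.75,"dz":0,"wx":0,"wy":0,"wz":0,"claw":0},{"dx":-5.5,"dy":0.75,"dz":0,"wx":0,"wy":0,"wz":0,"claw":0},{"dx":-5.5,"dy":0.75,"dz":0,"wx":0,"wy":0,"wz":0,"claw":0},{"dx":-5.5,"dy":0.75,"dz":0,"wx":0,"wy":0,"wz":0,"claw":0},{"dx":-5.5,"dy":0.75,"dz":0,"wx":0,"wy":0,"wz":0,"claw":0}]';  python3 -m pendant '[{"dx":-5.5,"dy":0.75,"dz":0,"wx":0,"wy":0,"wz":0,"claw":0},{"dx":-5.5,"dy":0.75,"dz":0,"wx":0,"wy":0,"wz":0,"claw":0},{"dx":-5.3,"dy":0.75,"dz":0,"wx":0,"wy":0,"wz":0,"claw":0},{"dx":0,"dy":0,"dz":0,"wx":0,"wy":0,"wz":0,"claw":0},{"dx":0,"dy":0,"dz":0,"wx":0,"wy":0,"wz":0,"claw":0},{"dx":0,"dy":0,"dz":0,"wx":0,"wy":0,"wz":0,"claw":0}]';python3 -c "
from h import *
m,im=snap('wrist','w10'); p,r,s=pose()
a=orange(m,im,p[2]+5.5,350)
plan([488,-238.3,105],171.1)
h=cv2.HoughCircles(cv2.cvtColor(im[205:275,280:350],6),cv2.HOUGH_GRADIENT,1,100,param1=80,param2=8,minRadius=12,maxRadius=19)
print(h, s['grip_width'])
cv2.imwrite('pics/c10.png',np.hstack([im[:,160:460],cv2.resize(im[200:270,275:345],(480,480),interpolation=2)]))"
```

```text
clock: 23.28
eef_pos: [483.9, -172.8, 172.8]
eef_rot: [2.39, 2.036, -0.001]
ft_force: [1.1, 0.2, 0.2]
grip_width: 49.8
grip_force: 30.0
clock: 24.02
eef_pos: [481.3, -333.7, 172.5]
eef_rot: [2.387, 2.042, -0.0]
ft_force: [1.1, -0.2, 0.1]
grip_width: 49.6
grip_force: 30.0
orange [(485.3, -311.6, 68, 50, 81.1), (491.0, -243.9, 57, 26, 80.9)]
tcp [ 481.2 -333.8  172.5] close-line -8.9 tilt z [ 0.    -0.001 -1.   ] j7 0.2 t 24.075
shift cm [ 9.55 -0.81  6.74]
turn wz 0.0 or -180.0
[[[30.5 32.5 13.8]]] 49.39325251029894
```

View pics/c10.png

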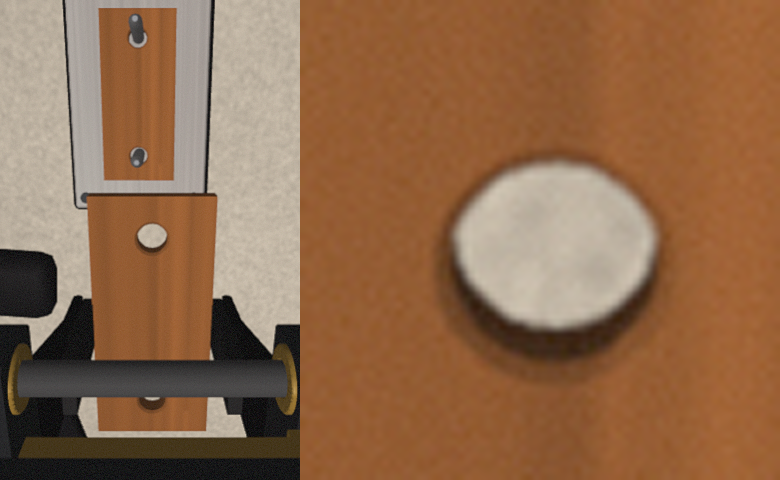

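```bash
python3 -m pendant '[{"dx":4.75,"dy":-0.44,"dz":0,"wx":0,"wy":0,"wz":0,"claw":0},{"dx":4.74,"dy":-0.43,"dz":2,"wx":0,"wy":0,"wz":0,"claw":0},{"dx":0,"dy":0,"dz":3,"wx":0,"wy":0,"wz":0,"claw":0},{"dx":0,"dy":0,"dz":1.7,"wx":0,"wy":0,"wz":0,"claw":0},{"dx":0,"dy":0,"dz":0,"wx":0,"wy":0,"wz":0,"claw":0},{"dx":0,"dy":0,"dz":0,"wx":0,"wy":0,"wz":0,"claw":0},{"dx":0,"dy":0,"dz":0,"wx":0,"wy":0,"wz":0,"claw":0},{"dx":0,"dy":0,"dz":0,"wx":0,"wy":0,"wz":0,"claw":0}]';python3 -c "
from h import *
plan([488,-238.3,105],171.1)"
```

```text
clock: 25.08
eef_pos: [487.3, -240.9, 105.7]
eef_rot: [2.389, 2.039, 0.0]
ft_force: [-0.2, 0.5, -0.7]
grip_width: 49.4
grip_force: 30.0
tcp [ 487.3 -240.9  105.7] close-line -9.0 tilt z [ 0.001 -0.001 -1.   ] j7 0.04 t 25.075
shift cm [0.27 0.03 0.07]
turn wz -0.1 or 179.9
```

```bash
python3 -m pendant '[{"dx":0.2,"dy":-0.03,"dz":0,"wx":0,"wy":0,"wz":0,"claw":0},{"dx":0,"dy":0,"dz":1,"wx":0,"wy":0,"wz":0,"claw":0},{"dx":0,"dy":0,"dz":1,"wx":0,"wy":0,"wz":0,"claw":0},{"dx":0,"dy":0,"dz":1,"wx":0,"wy":0,"wz":0,"claw":0},{"dx":0,"dy":0,"dz":1,"wx":0,"wy":0,"wz":0,"claw":0},{"dx":0,"dy":0,"dz":1,"wx":0,"wy":0,"wz":0,"claw":0},{"dx":0,"dy":0,"dz":0.8,"wx":0,"wy":0,"wz":0,"claw":0},{"dx":0,"dy":0,"dz":0,"wx":0,"wy":0,"wz":0,"claw":0},{"dx":0,"dy":0,"dz":0,"wx":0,"wy":0,"wz":0,"claw":0},{"dx":0,"dy":0,"dz":0,"wx":0,"wy":0,"wz":0,"claw":0}]';python3 -c "
from h import *
plan([488,-238.3,40.5],171.1)"
```

```text
clock: 26.32
eef_pos: [487.2, -238.7, 47.5]
eef_rot: [2.389, 2.039, 0.0]
ft_force: [0.1, 0.3, -0.2]
grip_width: 49.5
grip_force: 30.0
tcp [ 487.2 -238.7   47.5] close-line -9.0 tilt z [ 0.001 -0.001 -1.   ] j7 -0.02 t 26.325
shift cm [0.05 0.07 0.7 ]
turn wz -0.1 or 179.9
```

```bash
python3 -m pendant '[{"dx":0,"dy":0,"dz":0.65,"wx":0,"wy":0,"wz":0,"claw":0},{"dx":0,"dy":0,"dz":0,"wx":0,"wy":0,"wz":0,"claw":0},{"dx":0,"dy":0,"dz":0,"wx":0,"wy":0,"wz":0,"claw":100},{"dx":0,"dy":0,"dz":0,"wx":0,"wy":0,"wz":0,"claw":100},{"dx":0,"dy":0,"dz":0,"wx":0,"wy":0,"wz":0,"claw":100},{"dx":0,"dy":0,"dz":-3,"wx":0,"wy":0,"wz":0,"claw":100},{"dx":0,"dy":0,"dz":-4,"wx":0,"wy":0,"wz":0,"claw":100},{"dx":0,"dy":0,"dz":-5,"wx":0,"wy":0,"wz":0,"claw":100},{"dx":0,"dy":0,"dz":-4,"wx":0,"wy":0,"wz":0,"claw":100},{"dx":0,"dy":0,"dz":0,"wx":0,"wy":0,"wz":0,"claw":100}]';python3 -c "
from h import *
plan([649.2,25.3,200],66.6)
m,im=snap('wrist','w11');orange(m,im,46)
m,im=snap('top');orange(m,im,46,480)"
```

```text
clock: 27.58
eef_pos: [489.0, -239.1, 203.9]
eef_rot: [2.384, 2.036, 0.002]
ft_force: [0.4, -0.2, -0.6]
grip_width: 86.9
grip_force: 0.0
tcp [ 489.  -239.1  203.9] close-line -9.0 tilt z [ 0.005 -0.004 -1.   ] j7 0.11 t 27.575
shift cm [28.63 11.67  0.37]
turn wz -75.6 or 104.4
orange [(487.5, -238.1, 109, 49, 80.9)]
orange []
```

```bash
python3 -m pendant '[{"dx":4.6,"dy":2.6,"dz":0,"wx":0,"wy":0,"wz":0,"claw":100},{"dx":4.6,"dy":2.6,"dz":0,"wx":0,"wy":0,"wz":0,"claw":100},{"dx":4.6,"dy":2.6,"dz":0,"wx":0,"wy":0,"wz":0,"claw":100},{"dx":4.6,"dy":2.6,"dz":0,"wx":0,"wy":0,"wz":0,"claw":100},{"dx":4.6,"dy":2.6,"dz":0,"wx":0,"wy":0,"wz":0,"claw":100},{"dx":4.6,"dy":2.6,"dz":0,"wx":0,"wy":0,"wz":0,"claw":100},{"dx":0,"dy":0,"dz":0,"wx":0,"wy":0,"wz":-10.7,"claw":100},{"dx":0,"dy":0,"dz":0,"wx":0,"wy":0,"wz":-10.7,"claw":100},{"dx":0,"dy":0,"dz":0,"wx":0,"wy":0,"wz":-10.7,"claw":100},{"dx":0,"dy":0,"dz":0,"wx":0,"wy":0,"wz":-10.7,"claw":100}]'; python3 -m pendant '[{"dx":0,"dy":0,"dz":0,"wx":0,"wy":0,"wz":-10.7,"claw":100},{"dx":0,"dy":0,"dz":0,"wx":0,"wy":0,"wz":-10.7,"claw":100},{"dx":0,"dy":0,"dz":0,"wx":0,"wy":0,"wz":-10.7,"claw":100},{"dx":0,"dy":0,"dz":0,"wx":0,"wy":0,"wz":-0.7,"claw":100},{"dx":0,"dy":0,"dz":0,"wx":0,"wy":0,"wz":0,"claw":100},{"dx":0,"dy":0,"dz":0,"wx":0,"wy":0,"wz":0,"claw":100},{"dx":0,"dy":0,"dz":0,"wx":0,"wy":0,"wz":0,"claw":100}]';python3 -c "
from h import *
m,im=snap('wrist','w12'); g=cv2.cvtColor(im,6); k=g<75; k[300:]=0
for q in rects(m,k,14,800): print(q); plan([q[0],q[1],4],q[4]+90)"
```

```text
clock: 28.92
eef_pos: [683.3, 9.8, 198.0]
eef_rot: [-1.469, -2.773, 0.003]
ft_force: [0.3, 0.5, 0.0]
grip_width: 87.3
grip_force: 0.0
clock: 29.8
eef_pos: [684.2, 9.7, 200.6]
eef_rot: [0.639, 3.076, -0.001]
ft_force: [0.5, -0.0, -0.4]
grip_width: 87.0
grip_force: 0.0
(640.0, -255.5, 51, 24, 43.6)
tcp [684.3   9.7 200.6] close-line 66.5 tilt z [ 0. -0. -1.] j7 0.71 t 29.85
shift cm [ -6.49 -26.09  19.67]
turn wz -67.1 or 112.9
(822.4, 192.7, 154, 72, 74.4)
tcp [684.3   9.7 200.6] close-line 66.5 tilt z [ 0. -0. -1.] j7 0.71 t 29.85
shift cm [-5.38 22.29 19.66]
turn wz 82.1 or -97.9
(763.8, 264.7, 55, 23, 170.0)
tcp [684.3   9.7 200.6] close-line 66.5 tilt z [ 0. -0. -1.] j7 0.71 t 29.85
shift cm [ 2.86 26.56 19.65]
turn wz -13.5 or 166.5
(651.5, 25.5, 109, 29, 156.7)
tcp [684.3   9.7 200.6] close-line 66.5 tilt z [ 0. -0. -1.] j7 0.71 t 29.85
shift cm [ 3.64  0.15 19.66]
turn wz -0.2 or 179.8
(548.6, -8.8, 129, 8, 79.9)
tcp [684.3   9.7 200.6] close-line 66.5 tilt z [ 0. -0. -1.] j7 0.71 t 29.85
shift cm [11.72 -7.09 19.66]
turn wz 76.6 or -103.4
(512.3, -161.9, 114, 49, 143.8)
tcp [684.3   9.7 200.6] close-line 66.5 tilt z [ 0. -0. -1.] j7 0.71 t 29.85
shift cm [  8.95 -22.58  19.67]
turn wz 12.7 or -167.3
(505.3, -10.4, 66, 18, 66.2)
tcp [684.3   9.7 200.6] close-line 66.5 tilt z [ 0. -0. -1.] j7 0.71 t 29.85
shift cm [15.62 -8.96 19.66]
turn wz -89.7 or 90.3
```

View pics/w12.png

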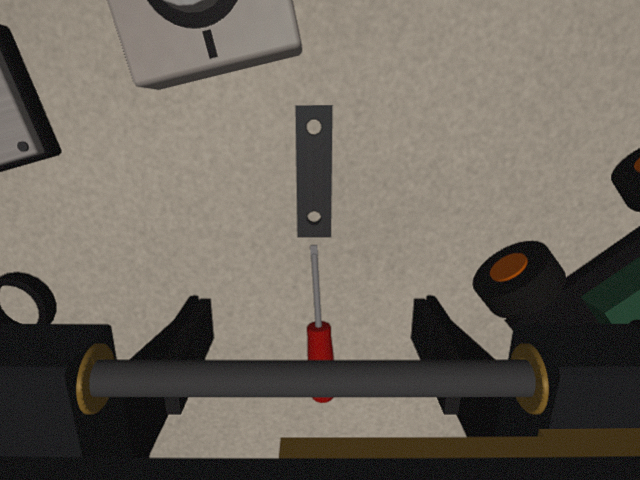

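```bash
python3 - <<'E'
from h import *
m=eyes.camera_model("wrist"); p,r,s=pose()
for z in(0,50,70): 
    q=unproj(m,[(475,285),(520,325),(565,285)],z); print(z,((q-[651.5,25.5,0])@r.as_matrix()).round(0)[:,:2].tolist())
E
```

```text
0 [[-107.0, 153.0], [-150.0, 203.0], [-107.0, 239.0]]
50 [[-86.0, 132.0], [-122.0, 175.0], [-86.0, 206.0]]
70 [[-77.0, 123.0], [-111.0, 163.0], [-77.0, 193.0]]
```

```bash
python3 -m pendant '[{"dx":3.64,"dy":0.15,"dz":0,"wx":0,"wy":0,"wz":0,"claw":100},{"dx":0,"dy":0,"dz":5,"wx":0,"wy":0,"wz":0,"claw":100},{"dx":0,"dy":0,"dz":5,"wx":0,"wy":0,"wz":0,"claw":100},{"dx":0,"dy":0,"dz":5,"wx":0,"wy":0,"wz":0,"claw":100},{"dx":0,"dy":0,"dz":3,"wx":0,"wy":0,"wz":0,"claw":100},{"dx":0,"dy":0,"dz":0.8,"wx":0,"wy":0,"wz":0,"claw":100},{"dx":0,"dy":0,"dz":0.3,"wx":0,"wy":0,"wz":0,"claw":100},{"dx":0,"dy":0,"dz":0,"wx":0,"wy":0,"wz":0,"claw":100},{"dx":0,"dy":0,"dz":0,"wx":0,"wy":0,"wz":0,"claw":100},{"dx":0,"dy":0,"dz":0,"wx":0,"wy":0,"wz":0,"claw":100}]';  python3 -c "
from h import *
plan([651.5,25.5,4],66.7)"
```

```text
clock: 31.1
eef_pos: [651.9, 25.5, 10.4]
eef_rot: [0.638, 3.075, -0.0]
ft_force: [-0.5, -0.3, 0.3]
grip_width: 86.9
grip_force: 0.0
tcp [651.9  25.5  10.4] close-line 66.6 tilt z [ 0.001 -0.    -1.   ] j7 0.59 t 31.1
shift cm [ 0.04 -0.02  0.64]
turn wz -0.1 or 179.9
```

```bash
python3 -m pendant '[{"dx":0.03,"dy":0,"dz":0.6,"wx":0,"wy":0,"wz":0,"claw":100},{"dx":0,"dy":0,"dz":0,"wx":0,"wy":0,"wz":0,"claw":50},{"dx":0,"dy":0,"dz":0,"wx":0,"wy":0,"wz":0,"claw":0},{"dx":0,"dy":0,"dz":0,"wx":0,"wy":0,"wz":0,"claw":0},{"dx":0,"dy":0,"dz":0,"wx":0,"wy":0,"wz":0,"claw":0},{"dx":0,"dy":0,"dz":0,"wx":0,"wy":0,"wz":0,"claw":0},{"dx":0,"dy":0,"dz":-2,"wx":0,"wy":0,"wz":0,"claw":0},{"dx":0,"dy":0,"dz":-5,"wx":0,"wy":0,"wz":0,"claw":0},{"dx":0,"dy":0,"dz":-5,"wx":0,"wy":0,"wz":0,"claw":0},{"dx":0,"dy":0,"dz":-5,"wx":0,"wy":0,"wz":0,"claw":0}]';  python3 -m pendant '[{"dx":0,"dy":0,"dz":0,"wx":0,"wy":0,"wz":10.7,"claw":0},{"dx":0,"dy":0,"dz":0,"wx":0,"wy":0,"wz":10.7,"claw":0},{"dx":0,"dy":0,"dz":0,"wx":0,"wy":0,"wz":10.7,"claw":0},{"dx":0,"dy":0,"dz":0,"wx":0,"wy":0,"wz":10.7,"claw":0},{"dx":0,"dy":0,"dz":0,"wx":0,"wy":0,"wz":10.7,"claw":0},{"dx":0,"dy":0,"dz":0,"wx":0,"wy":0,"wz":10.7,"claw":0},{"dx":0,"dy":0,"dz":0,"wx":0,"wy":0,"wz":10.7,"claw":0},{"dx":0,"dy":0,"dz":0,"wx":0,"wy":0,"wz":0.7,"claw":0},{"dx":0,"dy":0,"dz":0,"wx":0,"wy":0,"wz":0,"claw":0},{"dx":0,"dy":0,"dz":0,"wx":0,"wy":0,"wz":0,"claw":0}]';python3 -c "
from h import *
plan([479,-335.7,177],171.1)"
```

```text
clock: 32.35
eef_pos: [651.2, 26.0, 176.8]
eef_rot: [0.637, 3.075, 0.001]
ft_force: [0.8, -1.3, 0.2]
grip_width: 5.7
grip_force: 0.0
clock: 33.6
eef_pos: [651.2, 25.7, 173.8]
eef_rot: [-2.387, -2.042, -0.0]
ft_force: [0.4, -0.1, -0.5]
grip_width: 0.4
grip_force: 0.0
tcp [651.2  25.7 173.8] close-line -8.9 tilt z [ 0.  0. -1.] j7 -0.53 t 33.6
shift cm [-38.38 -11.41  -0.33]
turn wz -0.0 or 180.0
```

```bash
python3 -c "
from h import *
m,im=snap('top','t13'); cv2.imwrite('pics/c13.png',cv2.resize(im[80:330,240:500],(780,600)))
m,im=snap('side'); cv2.imwrite('pics/s13.png',im)"
```

```text
(no output)
```

View pics/s13.png

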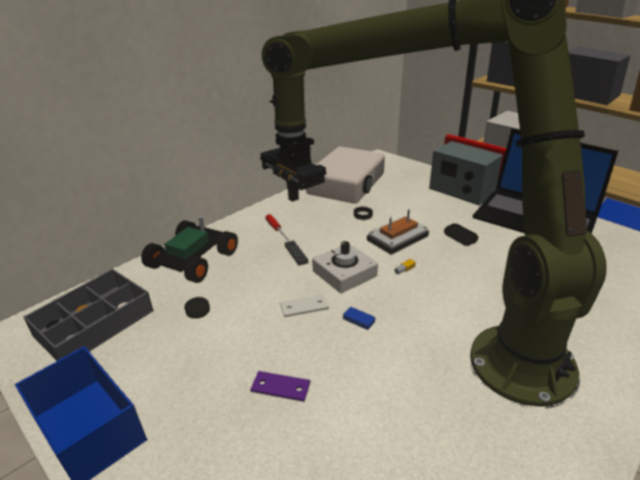

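```bash
python3 -m pendant '[{"dx":-1.05,"dy":3.6,"dz":-2.6,"wx":0,"wy":0,"wz":0,"claw":100},{"dx":0,"dy":0,"dz":0,"wx":0,"wy":0,"wz":-10.7,"claw":100},{"dx":0,"dy":0,"dz":0,"wx":0,"wy":0,"wz":-10.7,"claw":100},{"dx":0,"dy":0,"dz":0,"wx":0,"wy":0,"wz":-10.7,"claw":100},{"dx":0,"dy":0,"dz":0,"wx":0,"wy":0,"wz":-10.7,"claw":100},{"dx":0,"dy":0,"dz":0,"wx":0,"wy":0,"wz":-10.7,"claw":100},{"dx":0,"dy":0,"dz":0,"wx":0,"wy":0,"wz":-10.7,"claw":100},{"dx":0,"dy":0,"dz":0,"wx":0,"wy":0,"wz":-10.7,"claw":100},{"dx":0,"dy":0,"dz":0,"wx":0,"wy":0,"wz":-0.7,"claw":100},{"dx":0,"dy":0,"dz":0,"wx":0,"wy":0,"wz":0,"claw":100}]'; python3 -m pendant '[{"dx":0,"dy":0,"dz":0,"wx":0,"wy":0,"wz":0,"claw":100},{"dx":0,"dy":0,"dz":0,"wx":0,"wy":0,"wz":0,"claw":100}]'; python3 -c "
from h import *
m,im=snap('wrist','w14'); g=cv2.cvtColor(im,6); k=g<75; k[300:]=0
for q in rects(m,k,14,800):
  if 22<q[3]<36 and 90<q[2]<125: print(q); plan([q[0],q[1],4],q[4]+90)
H,S,V=cv2.split(cv2.cvtColor(im,40)); print('red',rects(m,(((H<6)|(H>174))&(S>150)&(V>60)),8,100))
im=cv2.imread('pics/w12.png');H,S,V=cv2.split(cv2.cvtColor(im,40)); print('red before',rects(m,(((H<6)|(H>174))&(S>150)&(V>60)),8,100))
"
```

```text
clock: 34.95
eef_pos: [685.1, 9.6, 199.4]
eef_rot: [-0.642, -3.075, -0.0]
ft_force: [0.5, -0.4, -0.9]
grip_width: 85.8
grip_force: 0.0
clock: 35.2
eef_pos: [685.1, 9.7, 199.7]
eef_rot: [0.639, 3.076, -0.001]
ft_force: [-0.6, -0.2, -1.1]
grip_width: 86.9
grip_force: 0.0
(651.4, 25.6, 108, 29, 156.7)
tcp [685.1   9.6 199.6] close-line 66.5 tilt z [ 0. -0. -1.] j7 0.72 t 35.25
shift cm [ 3.73  0.13 19.56]
turn wz -0.2 or 179.8
red [(802.7, -33.4, 43, 24, 158.2)]
red before [(803.4, -33.6, 42, 24, 158.1)]
```

Bar unmoved; the fingers simply had not closed in time. Retry with a longer close.

```bash
python3 -m pendant '[{"dx":3.73,"dy":0.13,"dz":0,"wx":0,"wy":0,"wz":0,"claw":100},{"dx":0,"dy":0,"dz":5,"wx":0,"wy":0,"wz":0,"claw":100},{"dx":0,"dy":0,"dz":5,"wx":0,"wy":0,"wz":0,"claw":100},{"dx":0,"dy":0,"dz":5,"wx":0,"wy":0,"wz":0,"claw":100},{"dx":0,"dy":0,"dz":3,"wx":0,"wy":0,"wz":0,"claw":100},{"dx":0,"dy":0,"dz":0.8,"wx":0,"wy":0,"wz":0,"claw":100},{"dx":0,"dy":0,"dz":0.3,"wx":0,"wy":0,"wz":0,"claw":100},{"dx":0,"dy":0,"dz":0,"wx":0,"wy":0,"wz":0,"claw":100},{"dx":0,"dy":0,"dz":0,"wx":0,"wy":0,"wz":0,"claw":100},{"dx":0,"dy":0,"dz":0,"wx":0,"wy":0,"wz":0,"claw":100}]';  python3 -c "
from h import *
plan([651.4,25.6,4],66.7)"
```

```text
clock: 36.5
eef_pos: [651.9, 25.6, 9.4]
eef_rot: [0.638, 3.075, -0.0]
ft_force: [1.0, 0.1, -0.6]
grip_width: 87.1
grip_force: 0.0
tcp [651.9  25.6   9.4] close-line 66.6 tilt z [ 0.001 -0.    -1.   ] j7 0.59 t 36.5
shift cm [ 0.05 -0.02  0.54]
turn wz -0.1 or 179.9
```

```bash
python3 -m pendant '[{"dx":0.04,"dy":0,"dz":0.5,"wx":0,"wy":0,"wz":0,"claw":60},{"dx":0,"dy":0,"dz":0,"wx":0,"wy":0,"wz":0,"claw":0},{"dx":0,"dy":0,"dz":0,"wx":0,"wy":0,"wz":0,"claw":0},{"dx":0,"dy":0,"dz":0,"wx":0,"wy":0,"wz":0,"claw":0},{"dx":0,"dy":0,"dz":0,"wx":0,"wy":0,"wz":0,"claw":0},{"dx":0,"dy":0,"dz":0,"wx":0,"wy":0,"wz":0,"claw":0},{"dx":0,"dy":0,"dz":0,"wx":0,"wy":0,"wz":0,"claw":0},{"dx":0,"dy":0,"dz":0,"wx":0,"wy":0,"wz":0,"claw":0},{"dx":0,"dy":0,"dz":0,"wx":0,"wy":0,"wz":0,"claw":0}]';  python3 -c "
from h import *
plan([651.4,25.6,4],66.7)"
```

```text
clock: 37.62
eef_pos: [651.1, 25.8, 3.6]
eef_rot: [0.638, 3.076, -0.0]
ft_force: [-0.6, -0.3, -0.0]
grip_width: 29.9
grip_force: 30.0
tcp [651.1  25.8   3.6] close-line 66.6 tilt z [ 0. -0. -1.] j7 0.59 t 37.625
shift cm [-0.04 -0.   -0.04]
turn wz -0.1 or 179.9
```

```bash
python3 -m pendant '[{"dx":0,"dy":0,"dz":-2,"wx":0,"wy":0,"wz":0,"claw":0},{"dx":0,"dy":0,"dz":-4,"wx":0,"wy":0,"wz":0,"claw":0},{"dx":0,"dy":0,"dz":-5,"wx":0,"wy":0,"wz":0,"claw":0},{"dx":0,"dy":0,"dz":-5,"wx":0,"wy":0,"wz":0,"claw":0},{"dx":0,"dy":0,"dz":-1,"wx":0,"wy":0,"wz":0,"claw":0}]';  python3 -m pendant '[{"dx":0,"dy":0,"dz":0,"wx":0,"wy":0,"wz":8.4,"claw":0},{"dx":0,"dy":0,"dz":0,"wx":0,"wy":0,"wz":8.4,"claw":0},{"dx":0,"dy":0,"dz":0,"wx":0,"wy":0,"wz":8.4,"claw":0},{"dx":0,"dy":0,"dz":0,"wx":0,"wy":0,"wz":8.4,"claw":0},{"dx":0,"dy":0,"dz":0,"wx":0,"wy":0,"wz":8.4,"claw":0},{"dx":0,"dy":0,"dz":0,"wx":0,"wy":0,"wz":8.4,"claw":0},{"dx":0,"dy":0,"dz":0,"wx":0,"wy":0,"wz":8.4,"claw":0},{"dx":0,"dy":0,"dz":0,"wx":0,"wy":0,"wz":8.4,"claw":0},{"dx":0,"dy":0,"dz":0,"wx":0,"wy":0,"wz":8.4,"claw":0},{"dx":0,"dy":0,"dz":0,"wx":0,"wy":0,"wz":0,"claw":0}]';python3 -c "
from h import *
plan([479,-335.7,180],171.1)"
```

```text
clock: 38.25
eef_pos: [652.8, 27.1, 178.8]
eef_rot: [0.635, 3.07, 0.003]
ft_force: [-0.2, -0.3, -1.4]
grip_width: 29.8
grip_force: 30.0
clock: 39.5
eef_pos: [650.4, 25.8, 173.2]
eef_rot: [-2.387, -2.042, 0.002]
ft_force: [0.1, 0.4, -1.9]
grip_width: 29.7
grip_force: 30.0
tcp [650.4  25.8 173.2] close-line -8.9 tilt z [-0.001 -0.001 -1.   ] j7 -0.53 t 39.5
shift cm [-38.37 -11.34  -0.64]
turn wz -0.0 or 180.0
```

```bash
python3 -m pendant '[{"dx":-4.8,"dy":-1.42,"dz":-0.5,"wx":0,"wy":0,"wz":0,"claw":0},{"dx":-4.8,"dy":-1.42,"dz":0,"wx":0,"wy":0,"wz":0,"claw":0},{"dx":-4.8,"dy":-1.42,"dz":0,"wx":0,"wy":0,"wz":0,"claw":0},{"dx":-4.8,"dy":-1.42,"dz":0,"wx":0,"wy":0,"wz":0,"claw":0},{"dx":-4.8,"dy":-1.42,"dz":0,"wx":0,"wy":0,"wz":0,"claw":0},{"dx":-4.8,"dy":-1.42,"dz":0,"wx":0,"wy":0,"wz":0,"claw":0},{"dx":-4.8,"dy":-1.42,"dz":0,"wx":0,"wy":0,"wz":0,"claw":0},{"dx":-4.8,"dy":-1.42,"dz":0,"wx":0,"wy":0,"wz":0,"claw":0},{"dx":0,"dy":0,"dz":0,"wx":0,"wy":0,"wz":0,"claw":0},{"dx":0,"dy":0,"dz":0,"wx":0,"wy":0,"wz":0,"claw":0}]';python3 -c "
from h import *
from scipy import ndimage as ni
m,im=snap('wrist','w15'); p,r,s=pose(); 
plan([488,-238.3,125],171.1); print(s['grip_width'])
T=r.as_matrix()
# bar's top face patch at z=tcp+10, in mm, dark pixels; bright blob = hole
z=p[2]+10; c=p+T@[35,0,0]
k=4;n=60*k; a,b=np.mgrid[-25*k:25*k+1,-25*k:25*k+1]/k
P=p+(T@np.stack([38-a.ravel(),b.ravel(),-10+0*a.ravel()])).T
q=proj(m,P).astype(np.float32).reshape(*a.shape,2); t=cv2.cvtColor(cv2.remap(im,q,None,2),6)
cv2.imwrite('pics/c15.png',t)
d=(t<75).astype(np.uint8); cs,_=cv2.findContours(d,cv2.RETR_CCOMP,2)
for c in cs:
  if cv2.contourArea(c)>300: x,y,w,h=cv2.boundingRect(c); print('tool x',38-((y)/k-25),38-((y+h)/k-25),'tool y',x/k-25,(x+w)/k-25)
"
```

```text
clock: 40.75
eef_pos: [478.6, -335.0, 178.3]
eef_rot: [-2.387, -2.041, -0.001]
ft_force: [0.6, 0.4, -1.8]
grip_width: 29.5
grip_force: 30.0
tcp [ 479.1 -334.2  178.5] close-line -8.8 tilt z [ 0.     0.001 -1.   ] j7 0.2 t 40.8
shift cm [ 9.6  -0.6   5.36]
turn wz 0.1 or -179.9
29.710496003992105
tool x 63.0 12.75 tool y -25.0 23.0
tool x 44.0 35.0 tool y -5.5 6.5
```

```bash
python3 -m pendant '[{"dx":4.8,"dy":-0.33,"dz":0,"wx":0,"wy":0,"wz":0,"claw":0},{"dx":4.8,"dy":-0.32,"dz":2,"wx":0,"wy":0,"wz":0,"claw":0},{"dx":0,"dy":0,"dz":3,"wx":0,"wy":0,"wz":0,"claw":0},{"dx":0,"dy":0,"dz":2.2,"wx":0,"wy":0,"wz":0,"claw":0},{"dx":0,"dy":0,"dz":0,"wx":0,"wy":0,"wz":0,"claw":0},{"dx":0,"dy":0,"dz":0,"wx":0,"wy":0,"wz":0,"claw":0},{"dx":0,"dy":0,"dz":0,"wx":0,"wy":0,"wz":0,"claw":0},{"dx":0,"dy":0,"dz":0,"wx":0,"wy":0,"wz":0,"claw":0}]';python3 -c "
from h import *
plan([488,-238.3,105],171.1)"
```

```text
clock: 41.8
eef_pos: [487.7, -240.1, 107.3]
eef_rot: [2.388, 2.039, 0.0]
ft_force: [-0.2, -0.1, -2.0]
grip_width: 29.6
grip_force: 30.0
tcp [ 487.7 -240.1  107.3] close-line -9.0 tilt z [ 0.001 -0.001 -1.   ] j7 0.03 t 41.8
shift cm [0.18 0.   0.23]
turn wz -0.1 or 179.9
```

```bash
python3 -m pendant '[{"dx":0.18,"dy":-0.05,"dz":0,"wx":0,"wy":0,"wz":0,"claw":0},{"dx":0,"dy":0,"dz":0.9,"wx":0,"wy":0,"wz":0,"claw":0},{"dx":0,"dy":0,"dz":0.9,"wx":0,"wy":0,"wz":0,"claw":0},{"dx":0,"dy":0,"dz":0.9,"wx":0,"wy":0,"wz":0,"claw":0},{"dx":0,"dy":0,"dz":0.9,"wx":0,"wy":0,"wz":0,"claw":0},{"dx":0,"dy":0,"dz":0.9,"wx":0,"wy":0,"wz":0,"claw":0},{"dx":0,"dy":0,"dz":0.5,"wx":0,"wy":0,"wz":0,"claw":0},{"dx":0,"dy":0,"dz":0,"wx":0,"wy":0,"wz":0,"claw":0},{"dx":0,"dy":0,"dz":0,"wx":0,"wy":0,"wz":0,"claw":0},{"dx":0,"dy":0,"dz":0,"wx":0,"wy":0,"wz":0,"claw":0}]';python3 -c "
from h import *
plan([488,-238.3,49.8],171.1)"
```

```text
clock: 43.05
eef_pos: [487.3, -238.1, 56.9]
eef_rot: [2.389, 2.039, 0.0]
ft_force: [0.1, -0.4, -1.5]
grip_width: 29.8
grip_force: 30.0
tcp [ 487.3 -238.1   56.9] close-line -9.0 tilt z [ 0.001 -0.001 -1.   ] j7 -0.02 t 43.05
shift cm [-0.01  0.07  0.71]
turn wz -0.1 or 179.9
```

```bash
python3 -m pendant '[{"dx":0,"dy":0,"dz":0.65,"wx":0,"wy":0,"wz":0,"claw":0},{"dx":0,"dy":0,"dz":0,"wx":0,"wy":0,"wz":0,"claw":0},{"dx":0,"dy":0,"dz":0,"wx":0,"wy":0,"wz":0,"claw":100},{"dx":0,"dy":0,"dz":0,"wx":0,"wy":0,"wz":0,"claw":100},{"dx":0,"dy":0,"dz":0,"wx":0,"wy":0,"wz":0,"claw":100},{"dx":0,"dy":0,"dz":-3,"wx":0,"wy":0,"wz":0,"claw":100},{"dx":0,"dy":0,"dz":-4,"wx":0,"wy":0,"wz":0,"claw":100},{"dx":0,"dy":0,"dz":-5,"wx":0,"wy":0,"wz":0,"claw":100},{"dx":0,"dy":0,"dz":-4,"wx":0,"wy":0,"wz":0,"claw":100},{"dx":0,"dy":0,"dz":0,"wx":0,"wy":0,"wz":0,"claw":100}]';python3 -c "
from h import *
m,im=snap('wrist','w16');orange(m,im,46)
g=cv2.cvtColor(im,6);k=g<75;k[320:]=0;k=cv2.morphologyEx(k.astype(np.uint8),2,np.ones((15,15)))
print(rects(m,k,60,300)); plan([489.6,5.6,200])
m,im=snap('top','t16');orange(m,im,8,480);orange(m,im,46,480);dial(m,im)"
```

```text
clock: 44.3
eef_pos: [489.2, -238.6, 213.5]
eef_rot: [2.384, 2.036, 0.002]
ft_force: [-0.3, 0.6, -0.2]
grip_width: 86.4
grip_force: 0.0
orange [(507.3, -241.0, 109, 9, 81.0), (467.7, -234.6, 109, 9, 81.1)]
[(384.3, -295.0, 24, 18, 170.9), (575.0, -325.5, 24, 19, 170.7), (723.1, -291.2, 53, 33, 4.9), (486.1, -246.0, 92, 30, 81.3), (495.3, -189.4, 29, 14, 170.9)]
tcp [ 487.8 -238.3  211.3] close-line -9.0 tilt z [ 0.002 -0.002 -1.   ] j7 0.11 t 44.35
shift cm [24.12 -3.65  1.08]
orange []
orange []Traceback (most recent call last):
  File "<string>", line 6, in <module>
    m,im=snap('top','t16');orange(m,im,8,480);orange(m,im,46,480);dial(m,im)
                                                                  ~~~~^^^^^^
  File "h.py", line 49, in dial
    ring=w(hc[0,0,:2])[0]
           ~~^^^^^^^^
TypeError: 'NoneType' object is not subscriptable
```

```bash
python3 -m pendant '[{"dx":5,"dy":-0.9,"dz":0,"wx":0,"wy":0,"wz":0,"claw":100},{"dx":5,"dy":-0.9,"dz":0,"wx":0,"wy":0,"wz":0,"claw":100},{"dx":5,"dy":-0.9,"dz":0,"wx":0,"wy":0,"wz":0,"claw":100},{"dx":5,"dy":-0.9,"dz":0,"wx":0,"wy":0,"wz":0,"claw":100},{"dx":0,"dy":0,"dz":0,"wx":0,"wy":0,"wz":0,"claw":100},{"dx":0,"dy":0,"dz":0,"wx":0,"wy":0,"wz":0,"claw":100},{"dx":0,"dy":0,"dz":0,"wx":0,"wy":0,"wz":0,"claw":100},{"dx":0,"dy":0,"dz":0,"wx":0,"wy":0,"wz":0,"claw":100}]';python3 -c "
from h import *
m,im=snap('wrist','w17');c=dial(m,im,(489.6,5.6));dial(m,im,(490.6,6.6))
plan([489.7,5.6,72])"
```

```text
clock: 45.4
eef_pos: [482.7, -35.9, 209.7]
eef_rot: [-2.391, -2.037, -0.0]
ft_force: [0.2, -0.6, -0.2]
grip_width: 87.3
grip_force: 0.0
ring [489.7   5.5] knob c [489.7   5.5] dash -11.0 dot-dash 74.5 ring line 63.0 = 0.008 knob line 49.5 = 0.244
ring [489.7   5.5] knob c [489.7   5.5] dash -11.0 dot-dash 74.5 ring line 63.0 = 0.008 knob line 49.5 = 0.244
tcp [482.8 -35.7 209.8] close-line -9.1 tilt z [-0.     0.001 -1.   ] j7 -0.14 t 45.45
shift cm [ 4.18  0.04 13.78]
```

```bash
python3 -m pendant '[{"dx":4.18,"dy":0.04,"dz":0,"wx":0,"wy":0,"wz":0,"claw":60},{"dx":0,"dy":0,"dz":4,"wx":0,"wy":0,"wz":0,"claw":60},{"dx":0,"dy":0,"dz":4,"wx":0,"wy":0,"wz":0,"claw":60},{"dx":0,"dy":0,"dz":3.5,"wx":0,"wy":0,"wz":0,"claw":60},{"dx":0,"dy":0,"dz":1,"wx":0,"wy":0,"wz":0,"claw":60},{"dx":0,"dy":0,"dz":0.5,"wx":0,"wy":0,"wz":0,"claw":60},{"dx":0,"dy":0,"dz":0,"wx":0,"wy":0,"wz":0,"claw":60},{"dx":0,"dy":0,"dz":0,"wx":0,"wy":0,"wz":0,"claw":60},{"dx":0,"dy":0,"dz":0,"wx":0,"wy":0,"wz":0,"claw":60}]';python3 -c "
from h import *
plan([489.7,5.5,73])"
```

```text
clock: 46.58
eef_pos: [490.3, 6.2, 80.8]
eef_rot: [2.388, 2.039, 0.001]
ft_force: [-0.1, 0.2, 0.3]
grip_width: 52.5
grip_force: 0.0
tcp [490.3   6.2  80.8] close-line -9.0 tilt z [ 0.001 -0.001 -1.   ] j7 -0.45 t 46.575
shift cm [-0.08 -0.05  0.78]
```

```bash
python3 -m pendant '[{"dx":-0.06,"dy":-0.04,"dz":0.7,"wx":0,"wy":0,"wz":0,"claw":60},{"dx":0,"dy":0,"dz":0,"wx":0,"wy":0,"wz":0,"claw":60},{"dx":0,"dy":0,"dz":0,"wx":0,"wy":0,"wz":0,"claw":0},{"dx":0,"dy":0,"dz":0,"wx":0,"wy":0,"wz":0,"claw":0},{"dx":0,"dy":0,"dz":0,"wx":0,"wy":0,"wz":0,"claw":0},{"dx":0,"dy":0,"dz":0,"wx":0,"wy":0,"wz":0,"claw":0},{"dx":0,"dy":0,"dz":0,"wx":0,"wy":0,"wz":0,"claw":0},{"dx":0,"dy":0,"dz":0,"wx":0,"wy":0,"wz":0,"claw":0}]';python3 -c "
from h import *
plan([489.7,5.5,73])"
```

```text
clock: 47.58
eef_pos: [489.0, 6.0, 73.1]
eef_rot: [-2.389, -2.04, 0.001]
ft_force: [-2.9, -0.1, 2.7]
grip_width: 22.2
grip_force: 30.0
tcp [489.    6.   73.1] close-line -9.0 tilt z [-0.001 -0.    -1.   ] j7 -0.46 t 47.575
shift cm [-0.04  0.07  0.01]
```

```bash
python3 -m pendant '[{"dx":0,"dy":0,"dz":0,"wx":0,"wy":0,"wz":7.7,"claw":0},{"dx":0,"dy":0,"dz":0,"wx":0,"wy":0,"wz":7.7,"claw":0},{"dx":0,"dy":0,"dz":0,"wx":0,"wy":0,"wz":7.7,"claw":0},{"dx":0,"dy":0,"dz":0,"wx":0,"wy":0,"wz":7.7,"claw":0},{"dx":0,"dy":0,"dz":0,"wx":0,"wy":0,"wz":7.7,"claw":0},{"dx":0,"dy":0,"dz":0,"wx":0,"wy":0,"wz":7.7,"claw":0},{"dx":0,"dy":0,"dz":0,"wx":0,"wy":0,"wz":7.7,"claw":0},{"dx":0,"dy":0,"dz":0,"wx":0,"wy":0,"wz":7.7,"claw":0},{"dx":0,"dy":0,"dz":0,"wx":0,"wy":0,"wz":0,"claw":0},{"dx":0,"dy":0,"dz":0,"wx":0,"wy":0,"wz":0,"claw":0}]';python3 -c "
from h import *
plan([489.7,5.5,73])"; python3 -m pendant '[{"dx":0,"dy":0,"dz":0,"wx":0,"wy":0,"wz":0,"claw":100},{"dx":0,"dy":0,"dz":0,"wx":0,"wy":0,"wz":0,"claw":100},{"dx":0,"dy":0,"dz":0,"wx":0,"wy":0,"wz":0,"claw":100},{"dx":0,"dy":0,"dz":-4,"wx":0,"wy":0,"wz":0,"claw":100},{"dx":-2,"dy":0,"dz":-4,"wx":0,"wy":0,"wz":0,"claw":100},{"dx":-2.2,"dy":0,"dz":-4,"wx":0,"wy":0,"wz":0,"claw":100},{"dx":0,"dy":0,"dz":0,"wx":0,"wy":0,"wz":0,"claw":100},{"dx":0,"dy":0,"dz":0,"wx":0,"wy":0,"wz":0,"claw":100},{"dx":0,"dy":0,"dz":0,"wx":0,"wy":0,"wz":0,"claw":100},{"dx":0,"dy":0,"dz":0,"wx":0,"wy":0,"wz":0,"claw":100}]';python3 -c "
from h import *
m,im=snap('wrist','w18');c=dial(m,im,(489.6,5.6));dial(m,im,(490.6,6.6))
plan([489.7,5.6,50])
# independent line estimate: white pixels on the knob's top
k=6;t=cv2.cvtColor(rectify(m,im,(489.7,5.5),11,97,k),6);v,u=np.nonzero(t>110);n=11*k
x=-(v-n)/k;y=-(u-n)/k;s=np.hypot(x,y)<10.5;d=np.c_[x,y][s];c0=d.mean(0);w=np.linalg.eigh(np.cov(d.T))[1][:,1];w*=np.sign(w@c0);print(s.sum(),c0,np.degrees(np.arctan2(w[1],w[0])),np.degrees(np.arctan2(c0[1],c0[0])))
"
```

```text
clock: 48.82
eef_pos: [489.3, 5.7, 73.1]
eef_rot: [3.096, 0.532, -0.0]
ft_force: [-0.6, -1.5, 1.0]
grip_width: 21.8
grip_force: 30.0
tcp [489.3   5.7  73.1] close-line -70.5 tilt z [ 0. -0. -1.] j7 -1.46 t 48.825
shift cm [0.03 0.03 0.01]
clock: 50.08
eef_pos: [449.3, -7.5, 192.0]
eef_rot: [-3.094, -0.53, 0.002]
ft_force: [1.1, -0.2, 0.0]
grip_width: 86.8
grip_force: 0.0
ring [489.5   5.7] knob c [490.    5.5] dash -11.5 dot-dash 74.5 ring line 62.0 = 0.017 knob line -12.5 = 1.317
ring [489.5   5.7] knob c [490.    5.5] dash -11.5 dot-dash 74.5 ring line 62.0 = 0.017 knob line -12.5 = 1.317
tcp [449.4  -7.6 192.2] close-line -70.6 tilt z [-0.002  0.002 -1.   ] j7 -1.18 t 50.125
shift cm [ 4.25  0.12 14.21]
1131 [ 5.33672266 -1.09902741] -10.550282261153837 -11.636624859376846
```

```bash
python3 -m pendant '[{"dx":4.25,"dy":0.12,"dz":0,"wx":0,"wy":0,"wz":0,"claw":100},{"dx":0,"dy":0,"dz":0,"wx":0,"wy":0,"wz":-10.7,"claw":100},{"dx":0,"dy":0,"dz":0,"wx":0,"wy":0,"wz":-10.7,"claw":100},{"dx":0,"dy":0,"dz":0,"wx":0,"wy":0,"wz":-10.7,"claw":100},{"dx":0,"dy":0,"dz":0,"wx":0,"wy":0,"wz":-10.7,"claw":100},{"dx":0,"dy":0,"dz":0,"wx":0,"wy":0,"wz":-10.7,"claw":100},{"dx":0,"dy":0,"dz":0,"wx":0,"wy":0,"wz":-10.7,"claw":100},{"dx":0,"dy":0,"dz":0,"wx":0,"wy":0,"wz":-10.7,"claw":100},{"dx":0,"dy":0,"dz":0,"wx":0,"wy":0,"wz":0,"claw":100},{"dx":0,"dy":0,"dz":0,"wx":0,"wy":0,"wz":0,"claw":100}]';python3 -c "
from h import *
plan([489.7,5.5,49.5])"
```

```text
clock: 51.38
eef_pos: [490.1, 5.0, 192.8]
eef_rot: [-2.14, -2.299, -0.0]
ft_force: [0.2, 0.9, -0.4]
grip_width: 86.8
grip_force: 0.0
tcp [490.1   5.  192.8] close-line 4.1 tilt z [-0.  0. -1.] j7 -0.03 t 51.375
shift cm [ 0.04 -0.03 14.33]
```

```bash
python3 -m pendant '[{"dx":0.04,"dy":-0.03,"dz":4,"wx":0,"wy":0,"wz":0,"claw":100},{"dx":0,"dy":0,"dz":4,"wx":0,"wy":0,"wz":0,"claw":100},{"dx":0,"dy":0,"dz":4,"wx":0,"wy":0,"wz":0,"claw":100},{"dx":0,"dy":0,"dz":1.5,"wx":0,"wy":0,"wz":0,"claw":100},{"dx":0,"dy":0,"dz":0.3,"wx":0,"wy":0,"wz":0,"claw":100},{"dx":0,"dy":0,"dz":0,"wx":0,"wy":0,"wz":0,"claw":100},{"dx":0,"dy":0,"dz":0,"wx":0,"wy":0,"wz":0,"claw":100},{"dx":0,"dy":0,"dz":0,"wx":0,"wy":0,"wz":0,"claw":100}]';python3 -c "
from h import *
plan([489.7,5.5,50])"
```

```text
clock: 52.38
eef_pos: [490.5, 5.1, 55.9]
eef_rot: [2.136, 2.301, 0.001]
ft_force: [0.7, -0.5, 0.4]
grip_width: 86.9
grip_force: 0.0
tcp [490.5   5.1  55.9] close-line 4.3 tilt z [ 0.002 -0.001 -1.   ] j7 -0.23 t 52.375
shift cm [ 0.05 -0.08  0.59]
```

```bash
python3 -m pendant '[{"dx":0.04,"dy":-0.06,"dz":0.5,"wx":0,"wy":0,"wz":0,"claw":100},{"dx":0,"dy":0,"dz":0,"wx":0,"wy":0,"wz":0,"claw":100},{"dx":0,"dy":0,"dz":0,"wx":0,"wy":0,"wz":0,"claw":0},{"dx":0,"dy":0,"dz":0,"wx":0,"wy":0,"wz":0,"claw":0},{"dx":0,"dy":0,"dz":0,"wx":0,"wy":0,"wz":0,"claw":0},{"dx":0,"dy":0,"dz":0,"wx":0,"wy":0,"wz":0,"claw":0},{"dx":0,"dy":0,"dz":0,"wx":0,"wy":0,"wz":0,"claw":0},{"dx":0,"dy":0,"dz":0,"wx":0,"wy":0,"wz":0,"claw":0}]';python3 -c "
from h import *
plan([489.7,5.5,50])"; python3 -m pendant '[{"dx":0,"dy":0,"dz":0,"wx":0,"wy":0,"wz":9.2,"claw":0},{"dx":0,"dy":0,"dz":0,"wx":0,"wy":0,"wz":9.2,"claw":0},{"dx":0,"dy":0,"dz":0,"wx":0,"wy":0,"wz":9.2,"claw":0},{"dx":0,"dy":0,"dz":0,"wx":0,"wy":0,"wz":9.2,"claw":0},{"dx":0,"dy":0,"dz":0,"wx":0,"wy":0,"wz":9.2,"claw":0},{"dx":0,"dy":0,"dz":0,"wx":0,"wy":0,"wz":9.2,"claw":0},{"dx":0,"dy":0,"dz":0,"wx":0,"wy":0,"wz":9.2,"claw":0},{"dx":0,"dy":0,"dz":0,"wx":0,"wy":0,"wz":9.2,"claw":0},{"dx":0,"dy":0,"dz":0,"wx":0,"wy":0,"wz":0,"claw":0},{"dx":0,"dy":0,"dz":0,"wx":0,"wy":0,"wz":0,"claw":0}]';python3 -c "
from h import *
plan([489.7,5.5,50])"
```

```text
clock: 53.38
eef_pos: [489.0, 5.6, 50.1]
eef_rot: [-2.137, -2.303, 0.001]
ft_force: [-1.7, -0.2, 1.5]
grip_width: 53.0
grip_force: 30.0
tcp [489.    5.6  50.1] close-line 4.3 tilt z [-0.001 -0.    -1.   ] j7 -0.23 t 53.375
shift cm [-0.02  0.07  0.01]
clock: 54.62
eef_pos: [489.0, 5.6, 50.0]
eef_rot: [3.09, 0.568, -0.001]
ft_force: [-1.9, 0.0, 2.2]
grip_width: 53.0
grip_force: 30.0
tcp [489.    5.6  50. ] close-line -69.2 tilt z [-0. -0. -1.] j7 -1.44 t 54.625
shift cm [0.06 0.03 0.  ]
```

```bash
python3 -m pendant '[{"dx":0,"dy":0,"dz":0,"wx":0,"wy":0,"wz":0,"claw":100},{"dx":0,"dy":0,"dz":0,"wx":0,"wy":0,"wz":0,"claw":100},{"dx":0,"dy":0,"dz":0,"wx":0,"wy":0,"wz":0,"claw":100},{"dx":0,"dy":0,"dz":-4,"wx":0,"wy":0,"wz":0,"claw":100},{"dx":0,"dy":0,"dz":-4,"wx":0,"wy":0,"wz":0,"claw":100},{"dx":-2,"dy":0,"dz":-4,"wx":0,"wy":0,"wz":0,"claw":100},{"dx":-2.2,"dy":0,"dz":-3,"wx":0,"wy":0,"wz":0,"claw":100},{"dx":0,"dy":0,"dz":0,"wx":0,"wy":0,"wz":0,"claw":100},{"dx":0,"dy":0,"dz":0,"wx":0,"wy":0,"wz":0,"claw":100},{"dx":0,"dy":0,"dz":0,"wx":0,"wy":0,"wz":0,"claw":100}]';python3 -c "
from h import *
m,im=snap('wrist','w19');dial(m,im,(489.6,5.6));dial(m,im,(490.6,6.6))
m,im=snap('top','t19');orange(m,im,46,480)
a=cv2.imread('pics/top0.png').astype(int);d=(abs(a-im).max(2)>35).astype(np.uint8)
for c in cv2.findContours(d,0,2)[0]:
  if cv2.contourArea(c)>40: print(cv2.boundingRect(c))"
```

```text
clock: 55.88
eef_pos: [449.6, -8.7, 198.8]
eef_rot: [-3.089, -0.565, 0.003]
ft_force: [0.3, -0.4, 0.1]
grip_width: 87.3
grip_force: 0.0
ring [489.5   5.2] knob c [489.7   5.5] dash -10.5 dot-dash 74.0 ring line -10.0 = 1.291 knob line -11.0 = 1.309
ring [489.5   5.2] knob c [489.7   5.5] dash -10.5 dot-dash 74.0 ring line -10.0 = 1.291 knob line -11.0 = 1.309
orange []
(353, 455, 10, 10)
(622, 398, 18, 46)
(309, 274, 24, 11)
(273, 257, 120, 223)
(406, 256, 53, 29)
(129, 245, 47, 51)
(196, 206, 50, 24)
(295, 175, 31, 49)
```

```bash
python3 -c "
from workcell import job_done
print(job_done())"
```

```text
the job is handed in; nothing more can be done
None
```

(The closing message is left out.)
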